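Load and start the laser engraver

ROBOT

A 6-joint arm with a two-finger parallel gripper is mounted at the origin on the work surface. World frame = base frame: x ahead of the robot, y to its left, z up, the work surface at z = 0. Lengths are in m, angles in rad, forces in N, time in s.
With the tool pointing down it reaches from about 0.35 to 0.975 m from the base axis. Payload 4.9 kg.
Tool frame: the origin (TCP) lies at the very end of the fingers, on their centre line; the grasp point (between the pads) lies ctrl.hold_point_z behind it (ctrl.hold_point_z is the distance from the TCP to the grasp point, in m); z points along the fingers, y is the line along which they close (so a half turn about z gives the same grasp; the last joint's range is limited). The gripper opens to 85 mm and grips with 20 to 120 N. Pads are 22 mm wide; open, the fingers measure 114 mm over their backs; the gripper's body (76 mm by 85 mm) begins 54 mm behind the grasp point. The pads swing forward as they close: fully open they stand 13 mm farther back than shut.
Start: joints at [-1.429, 0.053, 1.613, -0, 1.476, -0.119], TCP at [0.161, -0.604, 0.231] pointing down, gripper open.
Joint ranges: [-3.01, 3.01], [-1.01, 2.22], [0.06, 2.58], [-1.02, 4.17], [0.09, 2.62], [-3.14, 3.14]. Speed limits (rad/s): [2.57, 2.57, 3.14, 3.14, 3.14, 3.14].

INTERFACE

Orientations are given as a rotation vector (axis times angle).
In Python, from station import ctrl gives the robot as it stands. The module is installed in compiled form; this text tells all that it offers.
- The arm moves only by the tool jog_arm, never from a script. Its argument "deltas" is a list of rows, each a list of 3 entries, a list of its own where there are three numbers: the closure, from -1 (fully open) to 1 (shut), then the shift along the world's x, y, z scaled (see below), then the turn, a rotation vector about the world's x, y, z scaled (see below). A call has 1 to 12 rows; each row is the pose to reach, as a shift and turn from the pose commanded when the call began, turning the shorter way round; what a row does not reach only later rows make up. The controller multiplies each number of a shift by 0.4 m and each number of a turn by 180 degrees. A row lasts 1/12 s, in which the tool goes at most 41.7 mm and 7.16 degrees, less where a joint would pass 70% of its speed; a pose out of reach is approached as far as the arm can. A call with a number of a shift or a turn outside -1 to 1 is refused whole. A call with a gripper value outside its range is refused whole. The fingers move at their own pace and stop on an object; "squeeze" is the grip in N (left out, the last holds). Time passes only in rows, so rows that repeat a pose let the fingers close. It gives the time, the measured TCP pose, the force, the opening and the grip force at its end, in the units of the state.
- ctrl.get_obs(): the state, without advancing time (a new reading comes with each control period).
- ctrl.get_image(name): name is "scene" or "top" or "wrist"; returns the picture (420x560x3 uint8, red, green, blue); there is no depth.
- ctrl.get_calibration(name): a dict with "K" (3x3 intrinsics, pixels), "extrinsics" (4x4, takes a point from world to camera coordinates). Camera axes: x right, y down, z forward; pixel columns grow to the right and rows downward; lengths in m; the calibration is good to about 2 mm. The wrist camera is an equidistant fisheye: a pixel r from the principal point sees the ray r / f radians off the axis. A picture is of the moment at which its call begins: read the wrist's pose just before it. get_calibration takes no time and is no camera call; for the wrist camera it gives the pose at the moment of the call.
- ctrl.finish_job(): hands the job in; it is judged then, once.
The state is a dict: "t": time; "q": joint angles; "dq": joint speeds; "effort": joint torques, N m; "tool_pos": TCP position; "tool_rot": TCP orientation; "contact_force": force on the tool from outside, world axes, zero at the start; "wrist_torque": the same for the moment, N m; "opening": finger opening in m; "grip_force": force on a finger pad.
Only numpy, scipy, OpenCV 4.12 (cv2) and the standard library are available. Lean on these libraries where they do the work, as an engineer would, in place of code of your own. Each camera call takes 0.05 s, during which the arm holds its last target. There are 200 camera calls.

TASK

Engrave the brass pill boxes that stand on the bench: slide the engraver's guard fully open, pull the carriage out to its loading stop, and set every pill box upright in a pocket of its own. Then push the carriage home to its stop under the laser head, slide the guard fully shut, and press the start button down once. Leave the other things on the bench where they are.

Things in the scene. Friction and masses are not known exactly. Their poses are not given: they have to be found in the camera images.
- engraver: Fixed bench laser engraver, base 170 mm (x) by 600 mm (y). Origin on the bench under its middle; x away from the robot, y along its slideway to the white laser head. y < 0: loading bay; y > 0: roofed head end (roof 89 mm high, head on it beyond y = 90 mm, top 250 mm high). Slideway walls 130 mm apart inside, tops 66 mm high. Grey control box (40 mm tall) on the robot side of the head end.
- guard (a joint): Clear flat sliding cover in an aluminium frame over the loading bay, sliding along the engraver's y: 0 m = shut against its stop (covers the bay), 0.235 m = fully open against its stop (slid in under the head end's roof). Top 73 mm above the bench; friction about 1.5 N, stays where it is left.
- guard_grip (a point): Point in the guard's black upright handle, 89 mm above the bench and 10 mm below the handle's top; handle 14 mm thick across (engraver's x), 24 mm long (engraver's y), standing 26 mm above the guard. Axes as the engraver's. Moves with the guard.
- carriage (a joint): Steel carriage (plate 116 x 228 mm, four pockets in a row) in the slideway below the guard, sliding along the engraver's y: 0 m = loading stop (fully out in the bay), 0.160 m = home stop, towards the laser head. Friction about 2 N, stays where it is left.
- carriage_grip (a point): Point in the carriage's black upright handle, at the carriage's end away from the head: 49 mm above the bench, 8 mm below the handle's top. Handle 14 mm across (engraver's x), 20 mm long (y), 32 mm above the plate. Reached from above with the guard open. Moves with the carriage; axes as the engraver's.
- start_top (a point): Centre of the top of the start button's cap. It goes down 6 mm; fully down takes about 5 N, and it springs back.
- pocket0 (a point): Centre of the floor of pocket 0 of the carriage (25 mm above the bench), pocket 0 next to the handle, pocket 3 nearest the head, 47 mm apart. Each is 44 mm square inside, with brass walls 3 mm thick and 6 mm high, open on top. Axes as the engraver's.
- pocket1 (a point): Centre of the floor of pocket 1 of the carriage (25 mm above the bench), pocket 0 next to the handle, pocket 3 nearest the head, 47 mm apart. Each is 44 mm square inside, with brass walls 3 mm thick and 6 mm high, open on top. Axes as the engraver's.
- pocket2 (a point): Centre of the floor of pocket 2 of the carriage (25 mm above the bench), pocket 0 next to the handle, pocket 3 nearest the head, 47 mm apart. Each is 44 mm square inside, with brass walls 3 mm thick and 6 mm high, open on top. Axes as the engraver's.
- pocket3 (a point): Centre of the floor of pocket 3 of the carriage (25 mm above the bench), pocket 0 next to the handle, pocket 3 nearest the head, 47 mm apart. Each is 44 mm square inside, with brass walls 3 mm thick and 6 mm high, open on top. Axes as the engraver's.
- box_a: Round brass pill box with a flat lid, 34 mm in diameter, 20 mm tall, about 70 g; origin at the middle of its underside, z up. May be absent (None from the start).
- box_b: Round brass pill box with a flat lid, 34 mm in diameter, 20 mm tall, about 70 g; origin at the middle of its underside, z up. May be absent (None from the start).
- box_c: Round brass pill box with a flat lid, 34 mm in diameter, 20 mm tall, about 70 g; origin at the middle of its underside, z up. May be absent (None from the start).
- box_d: Round brass pill box with a flat lid, 34 mm in diameter, 20 mm tall, about 70 g; origin at the middle of its underside, z up. May be absent (None from the start).
- hammer: Chasing hammer lying on the bench, 240 mm long; origin under its middle. Bystander.
- brass_cup: Empty open brass cup, 52 mm across, 60 mm tall; origin at the middle of its underside. Bystander.
- punch_pot: Brass pot 62 mm across, 90 mm tall, with steel punches standing up to 150 mm; origin at the middle of its underside. Bystander.
- bench_block: Steel bench block 60 x 60 x 25 mm; origin at the middle of its underside. Bystander.
- mandrel: Stepped steel mandrel standing upright, 32 mm across its foot, 150 mm tall; origin at the middle of its foot. Bystander.
- start (a joint): The start button, a black round cap 28 mm in diameter in a steel housing on top of the control box: 0 m = up, 0.006 m = fully down; springs back.

How it is judged:
By the outcome, as a careful person would: the job done as asked, in the order asked, and still so for the second after the job is handed in, with the robot touching nothing.
Of box_a, box_b, box_c, box_d only 2 to 4 are there at a start; the rules pass over those that are not, and their reading is None.
At some moment in a run one of box_a, box_b, box_c, box_d may be knocked a few centimetres aside while the robot is not near it.
It also fails if it takes over 210 s, if anything falls off the work surface, if the arm or the gripper's body presses on something with over 40 N, if the wrist force passes 120 N, or if a joint passes its speed limit or range.

## Working session

There is one attempt and no reset: what is moved stays moved. The work goes in short steps, Python scripts to look and compute and a tool call to move; the robot and the scene stay as the last step left them, time stands still between calls to the robot, and variables do not carry over. Pictures are saved under pics/ and viewed, at most 20 in all, crops included, and the job is handed in when it is done.

Besides the shell and the picture viewer there is one more tool, called after "Call:" as name(argument=value, ...), one argument or row to a line, values as JSON. jog_arm: Moves the arm, as the interface text tells. Its arguments: {"type":"object","properties":{"deltas":{"type":"array","items":{"type":"array"}},"squeeze":{"type":"number"}},"required":["deltas"]}

```bash
mkdir -p pics; cat > h.py <<'E'
import numpy as np, cv2
from station import ctrl
def snap(name,fn):
    im=ctrl.get_image(name); cv2.imwrite('pics/'+fn,im[:,:,::-1]); return im
def ray(name,u,v,z):
    """pixel -> world point on plane z (pinhole cams)"""
    c=ctrl.get_calibration(name);K=c['K'];E=c['extrinsics'];R=E[:3,:3];t=E[:3,3]
    o=-R.T@t; d=R.T@np.linalg.solve(K,np.array([u,v,1.]))
    return o+d*(z-o[2])/d[2]
def proj(name,p):
    c=ctrl.get_calibration(name);K=c['K'];E=c['extrinsics']
    q=K@(E[:3,:3]@np.array(p)+E[:3,3]); return q[:2]/q[2]
E
python3 - <<'E'
from h import *
np.set_printoptions(precision=4,suppress=True)
for n in('top','scene'):
    snap(n,n+'0.png'); c=ctrl.get_calibration(n);R=c['extrinsics'];print(n,c['K'][0],-R[:3,:3].T@R[:3,3])
o=ctrl.get_obs();print(o['tool_pos'],o['tool_rot'],o['opening'],ctrl.hold_point_z,o['t'])
E
```

```text
top [416.4156   0.     276.5248] [ 0.4448 -0.0175  1.1914]
scene [500.7173   0.     278.6925] [0.8647 0.5638 1.225 ]
[ 0.1611 -0.6033  0.2302] [-3.1131 -0.4083  0.    ] 0.08534062902282179 0.0187 0.1
```

View pics/top0.png

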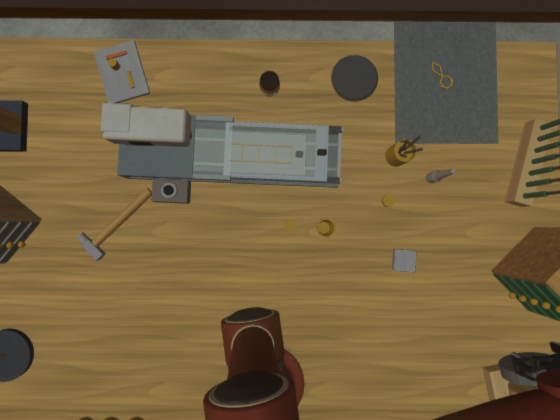

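View pics/scene0.png

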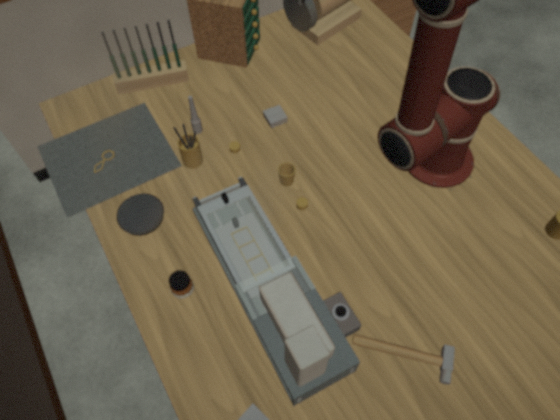

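The top view shows the engraver along y, with its guard handle at about (322,152) and carriage handle at (299,154). There are brass discs at about (290,224) and (388,200), the cup at (325,228) and the start button at (169,190). I'll enlarge it.

```bash
python3 - <<'E'
from h import *
np.set_printoptions(precision=4,suppress=True)
t=cv2.imread('pics/top0.png');s=cv2.imread('pics/scene0.png')
cv2.imwrite('pics/topc.png',cv2.resize(t[95:275,95:355],None,fx=3,fy=3,interpolation=cv2.INTER_CUBIC)[:600])
cv2.imwrite('pics/scc.png',cv2.resize(s[95:295,150:400],None,fx=3,fy=3,interpolation=cv2.INTER_CUBIC))
for n,im,z in(('top',t,.02),('scene',s,.02)):
    hsv=cv2.cvtColor(im,cv2.COLOR_BGR2HSV)
    m=cv2.inRange(hsv,(20,170,90),(32,255,255))
    k,l,st,ce=cv2.connectedComponentsWithStats(m)
    for i in range(1,k):
        if st[i,4]>15: print(n,ce[i],st[i,2:],ray(n,*ce[i],z)[:2])
E
```

```text
top [112.0435  62.0217] [ 8  9 46] [0.9045 0.4442]
top [130.2647  79.1176] [ 6 15 34] [0.8552 0.3913]
top [399.5042 153.5297] [ 30  20 236] [ 0.6449 -0.3754]
top [411.5556 147.3704] [10  7 27] [ 0.6627 -0.4099]
top [387.6667 200.2315] [ 12  11 108] [ 0.512  -0.3404]
top [289.9432 224.9886] [11 11 88] [ 0.4414 -0.0645]
top [325.3382 227.7295] [ 18  17 207] [ 0.434 -0.164]
top [  8.8095 245.0476] [ 5  5 21] [0.3831 0.7196]
top [ 20.     243.8571] [ 5  5 21] [0.3865 0.6887]
top [512.037  295.1111] [ 7  5 27] [ 0.2472 -0.6865]
top [522.1714 298.3143] [ 7  6 35] [ 0.2384 -0.7148]
top [533.5 301.5] [ 8  6 40] [ 0.2296 -0.7464]
top [545.6364 305.1136] [ 8  7 44] [ 0.2197 -0.7803]
top [557.7083 308.7917] [ 4  7 24] [ 0.2095 -0.8139]
```

View pics/topc.png

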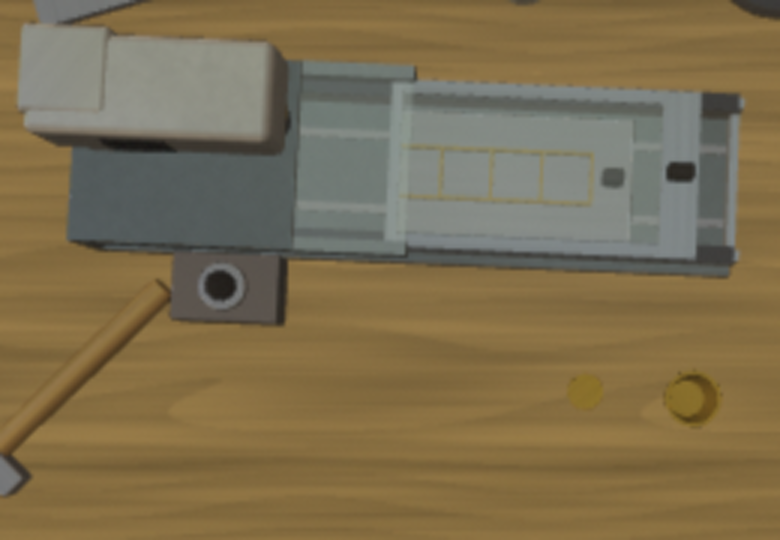

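View pics/scc.png

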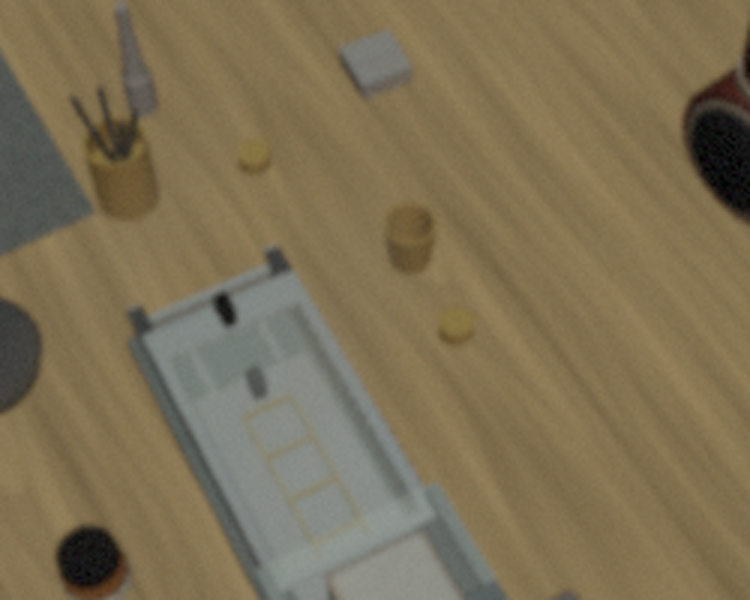

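The crops show two pill boxes, crop (585,391) and box B at scene crop (254,155). The guard is shut, and the carriage is partly in with its pockets empty. Next: engraver pose.

```bash
cat >> h.py <<'E'
def tri(pts):
    """pts: {cam:(u,v)} -> world point (least squares), residual"""
    A=[];b=[]
    for n,(u,v) in pts.items():
        c=ctrl.get_calibration(n);P=c['K']@c['extrinsics'][:3]
        for r,w in((0,u),(1,v)):
            q=w*P[2]-P[r];A.append(q[:3]);b.append(-q[3])
    A=np.array(A);b=np.array(b);x=np.linalg.lstsq(A,b,rcond=None)[0];return x
E
python3 - <<'E'
from h import *
np.set_printoptions(precision=4,suppress=True)
T=lambda u,v:(95+(u-1)/3,95+(v-1)/3)
S=lambda u,v:(150+(u-1)/3,95+(v-1)/3)
def blob(fn,n,box,thr):
    im=cv2.imread(fn).max(2);x0,y0,x1,y1=box
    m=(im[y0:y1,x0:x1]<thr).astype(np.uint8);k,l,st,ce=cv2.connectedComponentsWithStats(m)
    i=1+np.argmax(st[1:,4]);return ce[i]+[x0,y0],st[i]
gt,a=blob('pics/top0.png','top',(310,140,334,164),60);gs,b=blob('pics/scene0.png','s',(215,188,235,208),60)
print('guard',gt,a,gs,b,ray('top',*gt,.099),ray('scene',*gs,.095),tri({'top':gt,'scene':gs}))
ct=T(613,175);print('carr',ray('top',*ct,.057),tri({'top':ct,'scene':S(257,380)}))
bt,a=blob('pics/top0.png','top',(160,180,178,200),70);bs,b=blob('pics/scene0.png','s',(330,300,352,322),70)
print('btn',bt,a,bs,b,ray('top',*bt,.055),tri({'top':bt,'scene':bs}))
print('boxes',tri({'top':(289.9,225),'scene':S(455,322)}),tri({'top':(387.7,200.2),'scene':S(254,152)}))
for z,p in((.073,(393,82)),(.073,(386,250)),(.073,(700,95)),(.073,(695,258)),(.066,(405,256)),(.066,(730,275)),(.031,(410,147)),(.031,(592,152)),(.031,(408,199)),(.031,(590,204)),(.089,(298,62)),(.089,(293,248)),(.089,(70,240))):print(p,ray('top',*T(*p),z)[:2])
E
```

```text
guard [321.4048 151.8571] [ 8  9  8  6 42] [224.5128 197.5128] [ 7  5  6 10 39] [ 0.635  -0.1443  0.099 ] [ 0.64   -0.1419  0.095 ] [ 0.6379 -0.1463  0.0873]
carr [ 0.6389 -0.0876  0.057 ] [ 0.6402 -0.088   0.048 ]
btn [168.1728 189.6667] [ 3  5 11 10 81] [340.4253 310.8621] [ 6  6 10 11 87] [0.5368 0.2697 0.055 ] [0.537  0.2691 0.0564]
boxes [ 0.4423 -0.0652  0.0176] [ 0.5132 -0.341   0.021 ]
(393, 82) [0.7199 0.1124]
(386, 250) [0.5674 0.1173]
(700, 95) [ 0.7094 -0.1654]
(695, 258) [ 0.5613 -0.1604]
(405, 256) [0.5628 0.101 ]
(730, 275) [ 0.5467 -0.193 ]
(410, 147) [0.6689 0.1009]
(592, 152) [ 0.6649 -0.0695]
(408, 199) [0.6199 0.1023]
(590, 204) [ 0.6159 -0.0677]
(298, 62) [0.7336 0.1953]
(293, 248) [0.5671 0.1976]
(70, 240) [0.5734 0.3945]
```

Call:
jog_arm(
  deltas=[
    [-1,[0.6,0.575,0.05],[0,0,0.4064]],
    [-1,[0.6,0.575,0.05],[0,0,0.4064]],
    [-1,[0.6,0.575,0.05],[0,0,0.4064]],
    [-1,[0.6,0.575,0.05],[0,0,0.4064]],
    [-1,[0.6,0.575,0.05],[0,0,0.4064]],
    [-1,[0.6,0.575,0.05],[0,0,0.4064]],
    [-1,[0.6,0.575,0.05],[0,0,0.4064]],
    [-1,[0.6,0.575,0.05],[0,0,0.4064]],
    [-1,[0.6,0.575,0.05],[0,0,0.4064]],
    [-1,[0.6,0.575,0.05],[0,0,0.4064]],
    [-1,[0.6,0.575,0.05],[0,0,0.4064]],
    [-1,[0.6,0.575,0.05],[0,0,0.4064]],
  ],
)

```text
t: 1.1
tool_pos: [0.4013, -0.3732, 0.2507]
tool_rot: [-2.256, -2.185, -0.0]
contact_force: [0.0, 0.3, 0.1]
opening: 0.0855
grip_force: 0.0
```

Call:
jog_arm(
  deltas=[
    [-1,[0.5875,0.57,0],[0,0,0]],
    [-1,[0.5875,0.57,0],[0,0,0]],
    [-1,[0.5875,0.57,0],[0,0,0]],
    [-1,[0.5875,0.57,0],[0,0,0]],
    [-1,[0.5875,0.57,0],[0,0,0]],
    [-1,[0.5875,0.57,0],[0,0,0]],
    [-1,[0.5875,0.57,0],[0,0,0]],
    [-1,[0.5875,0.57,0],[0,0,0]],
    [-1,[0.5875,0.57,0],[0,0,0]],
    [-1,[0.5875,0.57,0],[0,0,0]],
  ],
)

```text
t: 1.93
tool_pos: [0.6368, -0.1444, 0.2503]
tool_rot: [-2.255, -2.185, 0.001]
contact_force: [-0.1, 0.2, -0.6]
opening: 0.0856
grip_force: 0.0
```

```bash
cat >> h.py <<'E'
def wray(u,v,z,c=None):
    c=c or ctrl.get_calibration('wrist');K=c['K'];E=c['extrinsics'];R=E[:3,:3]
    a=np.array([(u-K[0,2])/K[0,0],(v-K[1,2])/K[1,1]]);th=np.hypot(*a)
    d=np.array([*(a/max(th,1e-9)*np.sin(th)),np.cos(th)]);d=R.T@d;o=-R.T@E[:3,3]
    return o+d*(z-o[2])/d[2]
def wproj(p,c=None):
    c=c or ctrl.get_calibration('wrist');K=c['K'];E=c['extrinsics'];q=E[:3,:3]@np.array(p)+E[:3,3]
    th=np.arctan2(np.hypot(q[0],q[1]),q[2]);s=th/np.hypot(q[0],q[1]);return K[0,2]+K[0,0]*q[0]*s,K[1,2]+K[1,1]*q[1]*s
def st():
    o=ctrl.get_obs();r=np.array(o['tool_rot']);
    from scipy.spatial.transform import Rotation as Q
    y=Q.from_rotvec(r).as_matrix()
    print('t%.2f'%o['t'],'pos',o['tool_pos'],'yyaw%.2f'%np.degrees(np.arctan2(y[1,1],y[0,1])),'zaxis',y[:,2],'F',o['contact_force'],'op',o['opening'],'g',o['grip_force'])
np.set_printoptions(precision=4,suppress=True)
E
python3 - <<'E'
from h import *
st();snap('wrist','w1.png');c=ctrl.get_calibration('wrist');print(c['K'][0])
for p in((.636,-.145,.099),(.64,-.088,.057)):print(wproj(p))
E
```

```text
t1.93 pos [ 0.6368 -0.1444  0.2503] yyaw-1.80 zaxis [-0.0016  0.0003 -1.    ] F [-0.0955  0.1709 -0.5997] op 0.08561824430958632 g 0.0
[325.1923   0.     280.8417]
(np.float64(280.13431630443444), np.float64(191.40743980817226))
(np.float64(282.32336361436666), np.float64(127.19992053786447))
```

View pics/w1.png

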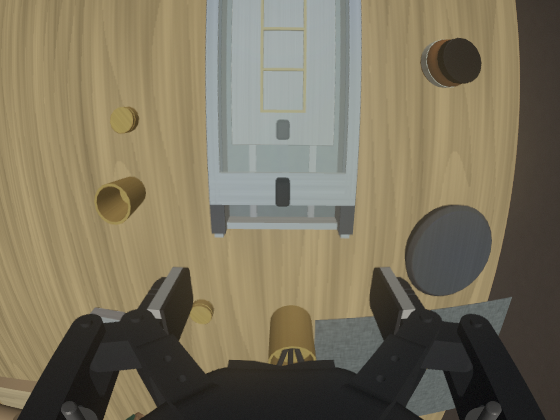

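The wrist view shows the guard handle at (283,191), the carriage handle at (282,130) and box B at (201,311). The engraver is nearly square to the gripper. I'll refine the handles and yaw from it.

```bash
python3 - <<'E'
from h import *
im=cv2.imread('pics/w1.png');g=im.max(2)
m=np.zeros(g.shape,np.uint8);m[170:212,265:300]=(g[170:212,265:300]<60);ys,xs=np.nonzero(m);print(xs.min(),xs.max(),ys.min(),ys.max(),xs.mean())
print('guard h',wray(xs.mean(),ys.mean(),.097))
m=np.zeros(g.shape,np.uint8);m[115:145,270:297]=(g[115:145,270:297]<110);ys,xs=np.nonzero(m);print(xs.min(),xs.max(),ys.min(),ys.max());print('carr h',wray(xs.mean(),ys.mean(),.055))
# dark/bright edges along rows: strongest horizontal gradients
G=cv2.Sobel(cv2.GaussianBlur(cv2.cvtColor(im,cv2.COLOR_BGR2LAB)[:,:,2],(3,3),0),cv2.CV_32F,1,0)
L=[];R=[]
for r in range(20,200,10):
    l=190+np.argmin(G[r,190:240]);q=330+np.argmax(G[r,330:375]);L.append(wray(l,r,.066)[:2]);R.append(wray(q,r,.066)[:2])
for A in(L,R):
    A=np.array(A);p=np.polyfit(A[:,1],A[:,0],1);res=A[:,0]-np.polyval(p,A[:,1]);k=abs(res)<.003;p=np.polyfit(A[k,1],A[k,0],1);print('slope deg',np.degrees(np.arctan(p[0])),'x at y=-.14',np.polyval(p,-.14),k.sum())
# pocket lines
hsv=cv2.cvtColor(im,cv2.COLOR_BGR2HSV)
for u,v in((263,110),(304,110),(263,29),(304,29),(263,70),(304,70)):print((u,v),wray(u,v,.031)[:2])
E
```

```text
Traceback (most recent call last):
ValueError: zero-size array to reduction operation minimum which has no identity
```

```bash
python3 - <<'E'
from h import *
im=cv2.imread('pics/w1.png');g=im.max(2)
def blob(y0,y1,x0,x1,z,n):
    s=g[y0:y1,x0:x1];t=(int(s.min())+int(np.median(s)))/2;ys,xs=np.nonzero(s<t);xs+=x0;ys+=y0
    print(n,s.min(),t,xs.min(),xs.max(),ys.min(),ys.max(),wray((xs.min()+xs.max())/2,(ys.min()+ys.max())/2,z))
blob(174,209,268,298,.095,'guard');blob(116,143,270,296,.055,'carr')
G=cv2.Sobel(cv2.GaussianBlur(cv2.cvtColor(im,cv2.COLOR_BGR2LAB)[:,:,2],(3,3),0),cv2.CV_32F,1,0)
L=[];R=[]
for r in range(20,200,10):
    l=190+np.argmin(G[r,190:240]);q=330+np.argmax(G[r,330:375]);L.append(wray(l,r,.066)[:2]);R.append(wray(q,r,.066)[:2])
for A in(L,R):
    A=np.array(A);p=np.polyfit(A[:,1],A[:,0],1);res=A[:,0]-np.polyval(p,A[:,1]);k=abs(res)<.003;p=np.polyfit(A[k,1],A[k,0],1);print('slope deg',np.degrees(np.arctan(p[0])),'x at y=-.14',np.polyval(p,-.14),k.sum())
for u,v in((263,110),(304,110),(263,29),(304,29),(263,70),(304,70)):print((u,v),wray(u,v,.031)[:2])
E
```

```text
guard 62 102.0 276 289 178 206 [ 0.6382 -0.1467  0.095 ]
carr 109 138.5 276 289 120 139 [ 0.6401 -0.0905  0.055 ]
slope deg 2.2359363557517518 x at y=-.14 0.5600148025146939 18
slope deg 2.253792701863446 x at y=-.14 0.7162398999879509 18
(263, 110) [ 0.6195 -0.0697]
(304, 110) [ 0.6644 -0.0711]
(263, 29) [0.6226 0.0221]
(304, 29) [0.6673 0.0208]
(263, 70) [ 0.6211 -0.025 ]
(304, 70) [ 0.6657 -0.0264]
```

Call:
jog_arm(
  deltas=[
    [-1,[0.0035,-0.0058,-0.3],[0,0,-0.0022]],
    [-1,[0.0035,-0.0058,-0.3],[0,0,-0.0022]],
    [-1,[0.0035,-0.0058,-0.3],[0,0,-0.0022]],
    [-1,[0.0035,-0.0058,-0.428],[0,0,-0.0022]],
    [-1,[0.0035,-0.0058,-0.428],[0,0,-0.0022]],
    [-1,[0.0035,-0.0058,-0.428],[0,0,-0.0022]],
    [-1,[0.0035,-0.0058,-0.428],[0,0,-0.0022]],
    [0.5,[0.0035,-0.0058,-0.428],[0,0,-0.0022]],
    [1,[0.0035,-0.0058,-0.428],[0,0,-0.0022]],
    [1,[0.0035,-0.0058,-0.428],[0,0,-0.0022]],
    [1,[0.0035,-0.0058,-0.428],[0,0,-0.0022]],
    [1,[0.0035,-0.0058,-0.428],[0,0,-0.0022]],
  ],
  squeeze=30,
)

```text
t: 2.98
tool_pos: [0.6382, -0.1483, 0.0814]
tool_rot: [2.264, 2.175, 0.001]
contact_force: [-0.6, 0.3, -0.7]
opening: 0.0256
grip_force: 0.0
```

Call:
jog_arm(
  deltas=[
    [1,[0,0,0],[0,0,0]],
    [1,[0,0,0],[0,0,0]],
    [1,[0,0,0],[0,0,0]],
  ],
)

```text
t: 3.23
tool_pos: [0.6377, -0.1482, 0.0809]
tool_rot: [2.265, 2.176, 0.0]
contact_force: [-2.9, 0.8, 5.6]
opening: 0.0129
grip_force: 33.4
```

Call:
jog_arm(
  deltas=[
    [1,[0.001,0.03,0.003],[0,0,0]],
    [1,[0.004,0.1,0.003],[0,0,0]],
    [1,[0.006,0.16,0.003],[0,0,0]],
    [1,[0.008,0.22,0.003],[0,0,0]],
    [1,[0.011,0.28,0.003],[0,0,0]],
    [1,[0.013,0.34,0.003],[0,0,0]],
    [1,[0.015,0.4,0.003],[0,0,0]],
    [1,[0.018,0.46,0.003],[0,0,0]],
    [1,[0.02,0.52,0.003],[0,0,0]],
    [1,[0.022,0.56,0.003],[0,0,0]],
    [1,[0.0224,0.583,0.003],[0,0,0]],
    [1,[0.0224,0.583,0.003],[0,0,0]],
  ],
)

```text
t: 4.23
tool_pos: [0.6464, 0.078, 0.0806]
tool_rot: [2.255, 2.17, -0.02]
contact_force: [0.9, -25.2, 0.6]
opening: 0.0132
grip_force: 29.3
```

Call:
jog_arm(
  deltas=[
    [1,[0,0.005,0],[0,0,0]],
    [1,[0,0.01,0],[0,0,0]],
    [1,[0,0.015,0],[0,0,0]],
    [1,[0,0.015,0],[0,0,0]],
  ],
)

```text
t: 4.57
tool_pos: [0.6465, 0.0812, 0.0804]
tool_rot: [2.258, 2.166, -0.022]
contact_force: [0.2, -30.6, -0.8]
opening: 0.013
grip_force: 29.2
```

```bash
python3 - <<'E'
from h import *
st();snap('wrist','w2.png');t=snap('top','t2.png')
for z in(.066,.089):print(z,ray('top',95+414/3,95+70/3,z))
E
```

```text
t4.57 pos [0.6465 0.0812 0.0804] yyaw-2.37 zaxis [-0.0013 -0.0191 -0.9998] F [  0.1981 -30.5984  -0.8004] op 0.013035734367097705 g 29.185080528259277
0.066 [0.7319 0.0933 0.066 ]
0.089 [0.726  0.0911 0.089 ]
```

View pics/w2.png

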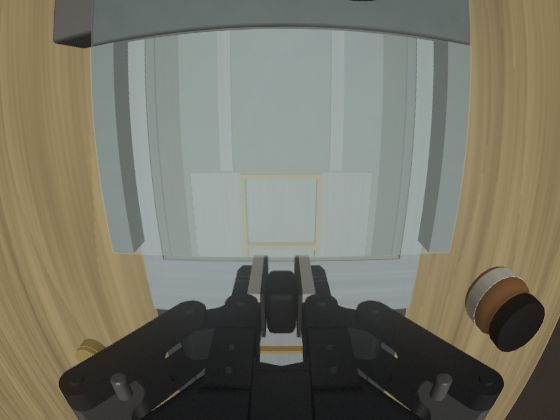

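```bash
python3 - <<'E'
from h import *
c=ctrl.get_calibration('wrist');print('cam',-c['extrinsics'][:3,:3].T@c['extrinsics'][:3,3])
for n,p in dict(lineL=(165,259),lineR=(398,259),blkL=(118,252),blkR=(445,252),barT=(250,349),hfront=(282,270)).items():
    print(n,[wray(*p,z) for z in(.066,.073,.089,.099)])
E
python3 - <<'E'
import cv2
im=cv2.imread('pics/w2.png');cv2.imwrite('pics/w2c.png',cv2.resize(im[220:360,130:430],None,fx=2.6,fy=2.6,interpolation=cv2.INTER_CUBIC))
E
```

```text
cam [0.6506 0.1636 0.2214]
lineL [array([0.5817, 0.082 , 0.066 ]), array([0.5848, 0.0857, 0.073 ]), array([0.5919, 0.0941, 0.089 ]), array([0.5963, 0.0994, 0.099 ])]
lineR [array([0.7134, 0.0766, 0.066 ]), array([0.7105, 0.0805, 0.073 ]), array([0.7041, 0.0895, 0.089 ]), array([0.7001, 0.0951, 0.099 ])]
blkL [array([0.5518, 0.0865, 0.066 ]), array([0.5562, 0.0899, 0.073 ]), array([0.5664, 0.0979, 0.089 ]), array([0.5728, 0.1028, 0.099 ])]
blkR [array([0.7437, 0.0786, 0.066 ]), array([0.7395, 0.0824, 0.073 ]), array([0.7299, 0.0911, 0.089 ]), array([0.7239, 0.0966, 0.099 ])]
barT [array([0.6245, 0.0144, 0.066 ]), array([0.6257, 0.0211, 0.073 ]), array([0.6284, 0.0365, 0.089 ]), array([0.6301, 0.0461, 0.099 ])]
hfront [array([0.6475, 0.0738, 0.066 ]), array([0.6477, 0.0779, 0.073 ]), array([0.648 , 0.0871, 0.089 ]), array([0.6482, 0.0929, 0.099 ])]
```

View pics/w2c.png

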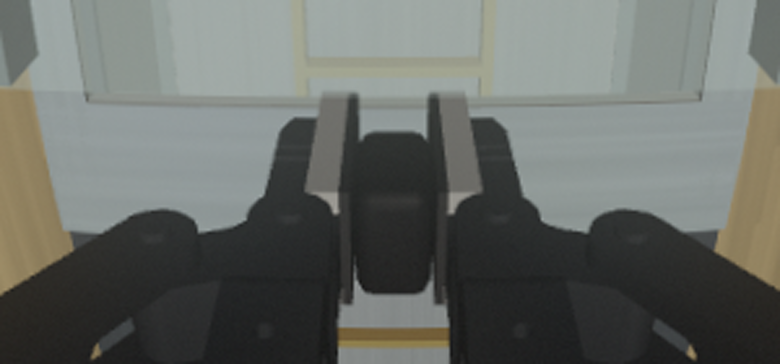

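The pads have slipped along the handle, and their ends sit near the clear roof's edge. I'll release, back off, and check where the handle is.

Call:
jog_arm(
  deltas=[
    [1,[0,-0.022,0],[0,0,0]],
    [-1,[0,-0.024,0],[0,0,0]],
    [-1,[0,-0.024,0],[0,0,0]],
    [-1,[0,-0.024,0],[0,0,0]],
    [-1,[0,-0.024,0],[0,0,0]],
    [-1,[0,-0.05,0.1],[0,0,0]],
    [-1,[0,-0.1,0.2],[0,0,0]],
    [-1,[0,-0.1,0.3],[0,0,0]],
    [-1,[0,-0.1,0.4],[0,0,0]],
    [-1,[0,-0.1,0.42],[0,0,0]],
    [-1,[0,-0.1,0.42],[0,0,0]],
    [-1,[0,-0.1,0.42],[0,0,0]],
  ],
)

```text
t: 5.67
tool_pos: [0.6466, 0.0518, 0.2495]
tool_rot: [2.264, 2.177, 0.001]
contact_force: [0.2, 0.9, -0.5]
opening: 0.0852
grip_force: 0.0
```

```bash
python3 - <<'E'
from h import *
st();im=snap('wrist','w3.png')
a=wproj((.647,.085,.099));b=wproj((.6365,-.18,.049));print(a,b)
cv2.imwrite('pics/w3c.png',cv2.resize(im[20:320,150:420,::-1],None,fx=2,fy=2,interpolation=cv2.INTER_CUBIC))
E
```

```text
t5.67 pos [0.6466 0.0518 0.2495] yyaw-2.25 zaxis [ 0.0009  0.0001 -1.    ] F [ 0.1575  0.9042 -0.5471] op 0.08515071898363857 g 0.0
(np.float64(280.47268248265635), np.float64(157.35773737819335)) (np.float64(280.5511890284899), np.float64(346.67877246753346))
```

View pics/w3c.png

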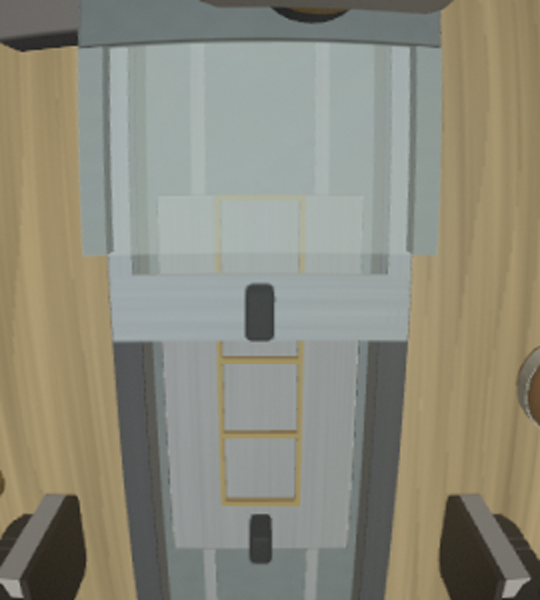

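The guard handle is at about (279.5,176), roof edge row about 147, and carriage handle at (280,289). So the handle is still well short of the roof edge.

```bash
python3 - <<'E'
from h import *
c=lambda u,v:(150+u/2,20+v/2)
print('handle',wray(*c(259,312),.095),'front',wray(*c(259,283),.099),'roofedge',wray(*c(259,254),.089),wray(*c(430,254),.089),'bar rear',wray(*c(259,340),.073))
print('carr h',wray(*c(260,539),.055),'p0 outer edge',wray(*c(260,502),.031),'p0/1',wray(*c(260,432),.031))
E
```

```text
handle [0.6454 0.0669 0.095 ] front [0.646  0.0812 0.099 ] roofedge [0.6464 0.0932 0.089 ] [0.7273 0.0914 0.089 ] bar rear [0.6445 0.0476 0.073 ]
carr h [ 0.6398 -0.0806  0.055 ] p0 outer edge [ 0.6402 -0.0682  0.031 ] p0/1 [ 0.6421 -0.0203  0.031 ]
```

Call:
jog_arm(
  deltas=[
    [1,[-0.004,-0.05,0],[0,0,0]],
    [1,[-0.004,-0.05,-0.1],[0,0,0]],
    [1,[-0.004,-0.05,-0.2],[0,0,0]],
    [1,[-0.004,-0.05,-0.3],[0,0,0]],
    [1,[-0.004,-0.05,-0.3],[0,0,0]],
    [1,[-0.004,-0.05,-0.3],[0,0,0]],
    [1,[-0.004,-0.05,-0.35],[0,0,0]],
    [1,[-0.004,-0.05,-0.41],[0,0,0]],
    [1,[-0.004,-0.05,-0.413],[0,0,0]],
    [1,[-0.004,-0.05,-0.413],[0,0,0]],
  ],
)

```text
t: 6.55
tool_pos: [0.645, 0.0313, 0.0848]
tool_rot: [-2.265, -2.176, 0.001]
contact_force: [-0.2, -0.9, -0.0]
opening: 0.0
grip_force: 0.0
```

Call:
jog_arm(
  deltas=[
    [1,[0,0.01,0],[0,0,0]],
    [1,[0,0.02,0],[0,0,0]],
    [1,[0,0.03,0],[0,0,0]],
    [1,[0.001,0.04,0],[0,0,0]],
    [1,[0.001,0.045,0],[0,0,0]],
    [1,[0.001,0.045,0],[0,0,0]],
  ],
)

```text
t: 7.05
tool_pos: [0.6464, 0.0442, 0.0867]
tool_rot: [2.258, 2.171, -0.01]
contact_force: [-2.4, -16.5, 4.9]
opening: 0.0001
grip_force: 8.3
```

The guard holds against 16 N, so it is fully open at its stop; it must have started about 2 cm ajar. Next, the carriage handle.

```bash
python3 - <<'E'
from h import *
# use w3 camera pose: same orientation; calibration now differs -> reconstruct by shift of TCP between poses
c=ctrl.get_calibration('wrist');print('cam-tcp now',-c['extrinsics'][:3,:3].T@c['extrinsics'][:3,3]-ctrl.get_obs()['tool_pos'])
K=c['K'];o=np.array([.6466,.0518,.2495])+[0.0036,.082,.141]
from scipy.spatial.transform import Rotation as Q
o2=ctrl.get_obs();Rt=Q.from_rotvec(o2['tool_rot']).as_matrix();R3=Q.from_rotvec([2.264,2.177,.001]).as_matrix()
M=c['extrinsics'][:3,:3]@Rt          # cam<-tool
off=Rt.T@(-c['extrinsics'][:3,:3].T@c['extrinsics'][:3,3]-o2['tool_pos'])
E=np.eye(4);E[:3,:3]=M@R3.T;cp=np.array([.6466,.0518,.2495])+R3@off;E[:3,3]=-E[:3,:3]@cp
cc=dict(K=K,extrinsics=E);f=lambda u,v:(150+u/2,20+v/2)
print('campos',cp)
for n,p,z in(('guard h',(259,312),.095),('gfront',(259,283),.099),('grear',(259,341),.085),('roof',(259,254),.089),('c rear top',(260,563),.057),('c front bot',(260,515),.025),('break',(260,540),.057),('p0 edge',(260,502),.031),('p01',(260,432),.031),('p12',(260,358),.031),('plate end',(200,548),.025)):print(n,wray(*f(*p),z,cc))
E
```

```text
cam-tcp now [0.0035 0.0813 0.1417]
campos [0.6502 0.1315 0.392 ]
guard h [0.6469 0.0664 0.095 ]
gfront [0.6474 0.0809 0.099 ]
grear [0.6462 0.0497 0.085 ]
roof [0.6479 0.0929 0.089 ]
c rear top [ 0.6407 -0.0985  0.057 ]
c front bot [ 0.6413 -0.0824  0.025 ]
break [ 0.6414 -0.0814  0.057 ]
p0 edge [ 0.6419 -0.0694  0.031 ]
p01 [ 0.6438 -0.0212  0.031 ]
p12 [0.6456 0.0252 0.031 ]
plate end [ 0.6002 -0.107   0.025 ]
```

Call:
jog_arm(
  deltas=[
    [1,[0,-0.01,0],[0,0,0]],
    [-1,[0,-0.03,0.08],[0,0,0]],
    [-1,[0,-0.03,0.18],[0,0,0]],
    [-1,[-0.015,-0.1,0.2],[0,0,0]],
    [-1,[-0.015,-0.2,0.2],[0,0,0]],
    [-1,[-0.015,-0.3,0.2],[0,0,0]],
    [-1,[-0.015,-0.345,0.2],[0,0,0]],
    [-1,[-0.015,-0.345,0.1],[0,0,0]],
    [-1,[-0.015,-0.345,0.06],[0,0,0]],
    [-1,[-0.015,-0.345,0.06],[0,0,0]],
    [-1,[-0.015,-0.345,0.06],[0,0,0]],
  ],
)

```text
t: 7.97
tool_pos: [0.6388, -0.0885, 0.1076]
tool_rot: [-2.264, -2.175, 0.001]
contact_force: [0.3, 0.4, 1.6]
opening: 0.0853
grip_force: 0.0
```

```bash
python3 - <<'E'
from h import *
st()
E
```

```text
t7.97 pos [ 0.6388 -0.0885  0.1076] yyaw-2.29 zaxis [-0.0017  0.0007 -1.    ] F [0.3429 0.4334 1.5627] op 0.08529042394521776 g 0.0
```

Call:
jog_arm(
  deltas=[
    [-1,[0.004,-0.0075,-0.06],[0,0,0]],
    [-1,[0.004,-0.0075,-0.12],[0,0,0]],
    [-1,[0.004,-0.0075,-0.16],[0,0,0]],
    [-1,[0.004,-0.0075,-0.183],[0,0,0]],
    [0,[0.004,-0.0075,-0.183],[0,0,0]],
    [1,[0.004,-0.0075,-0.183],[0,0,0]],
    [1,[0.004,-0.0075,-0.183],[0,0,0]],
    [1,[0.004,-0.0075,-0.183],[0,0,0]],
    [1,[0.004,-0.0075,-0.183],[0,0,0]],
    [1,[0.004,-0.0075,-0.183],[0,0,0]],
    [1,[0.004,-0.0075,-0.183],[0,0,0]],
    [1,[0.004,-0.0075,-0.183],[0,0,0]],
  ],
  squeeze=50,
)

```text
t: 8.97
tool_pos: [0.6398, -0.0921, 0.0364]
tool_rot: [-2.263, -2.175, 0.004]
contact_force: [-8.1, 0.7, 9.0]
opening: 0.0126
grip_force: 51.6
```

Call:
jog_arm(
  deltas=[
    [1,[-0.001,-0.02,0],[0,0,0]],
    [1,[-0.002,-0.05,0],[0,0,0]],
    [1,[-0.004,-0.09,0],[0,0,0]],
    [1,[-0.005,-0.13,0],[0,0,0]],
    [1,[-0.006,-0.15,0],[0,0,0]],
    [1,[-0.006,-0.15,0],[0,0,0]],
  ],
)

```text
t: 9.47
tool_pos: [0.6374, -0.1541, 0.0364]
tool_rot: [-2.266, -2.175, 0.005]
contact_force: [-7.0, -0.9, 7.0]
opening: 0.0127
grip_force: 51.5
```

Not at the stop yet, so I keep going in small steps.

Call:
jog_arm(
  deltas=[
    [1,[0.001,-0.015,0],[0,0,0]],
    [1,[0.001,-0.03,0],[0,0,0]],
    [1,[0.001,-0.045,0],[0,0,0]],
    [1,[0.001,-0.06,0],[0,0,0]],
    [1,[0.001,-0.06,0],[0,0,0]],
  ],
)

```text
t: 9.88
tool_pos: [0.6369, -0.1692, 0.0363]
tool_rot: [-2.255, -2.164, -0.008]
contact_force: [-12.5, 22.7, 16.9]
opening: 0.0128
grip_force: 52.6
```

Call:
jog_arm(
  deltas=[
    [1,[0,0.016,0],[0,0,0]],
    [-1,[0,0.016,0],[0,0,0]],
    [-1,[0,0.016,0],[0,0,0]],
    [-1,[0,0.016,0],[0,0,0]],
    [-1,[0,0.016,0],[0,0,0]],
    [-1,[0,0.016,0.1],[0,0,0]],
    [-1,[0,0.016,0.2],[0,0,0]],
    [-1,[0,0.016,0.3],[0,0,0]],
    [-1,[0,0.016,0.4],[0,0,0]],
    [-1,[0,0.016,0.5],[0,0,0]],
    [-1,[0,0.016,0.5],[0,0,0]],
    [-1,[0,0.016,0.5],[0,0,0]],
  ],
)

```text
t: 10.88
tool_pos: [0.6409, -0.1707, 0.2398]
tool_rot: [2.261, 2.171, 0.006]
contact_force: [-0.7, -0.2, -0.5]
opening: 0.0855
grip_force: 0.0
```

```bash
python3 - <<'E'
from h import *
st();im=snap('wrist','w4.png');t=snap('top','t4.png')
np.savez('w4',**ctrl.get_calibration('wrist'))
for n,a in(('wrist',im),('top',t)):
    hsv=cv2.cvtColor(a,cv2.COLOR_RGB2HSV);m=cv2.inRange(hsv,(20,150,90),(32,255,255))
    k,l,s,ce=cv2.connectedComponentsWithStats(m)
    for i in range(1,k):
        if s[i,4]>25: print(n,ce[i],s[i,2:],(wray if n=='wrist' else lambda u,v,z:ray('top',u,v,z))(*ce[i],.02)[:2])
print(wproj((.64,-.05,.031)))
E
```

```text
t10.88 pos [ 0.6409 -0.1707  0.2398] yyaw-2.33 zaxis [ 0.0079 -0.003  -1.    ] F [-0.671  -0.1588 -0.5364] op 0.0854970193458471 g 0.0
top [111.9808  62.1731] [ 9  9 52] [0.904  0.4444]
top [129.9778  78.5778] [ 7 16 45] [0.8567 0.3922]
top [445.0417  80.4375] [14 18 48] [ 0.8565 -0.5086]
top [402.     153.0256] [ 26  24 234] [ 0.6464 -0.3825]
top [409.6122 148.2653] [16 10 49] [ 0.6601 -0.4043]
top [388.0078 200.1705] [ 13  13 129] [ 0.5122 -0.3413]
top [285.8333 223.7   ] [ 6 10 30] [ 0.4449 -0.0529]
top [  8.8519 244.6667] [ 7  6 27] [0.3842 0.7196]
top [ 20.3846 243.8077] [ 7  5 26] [0.3867 0.6876]
top [512.0857 294.9143] [ 7  7 35] [ 0.2478 -0.6867]
top [522.1053 298.2105] [ 7  7 38] [ 0.2387 -0.7146]
top [533.5854 301.4634] [ 8  6 41] [ 0.2297 -0.7467]
top [545.6304 305.1087] [ 8  7 46] [ 0.2197 -0.7802]
top [557.5385 308.8846] [ 5  7 26] [ 0.2093 -0.8134]
(np.float64(277.07572300879735), np.float64(68.53901258580791))
```

View pics/w4.png

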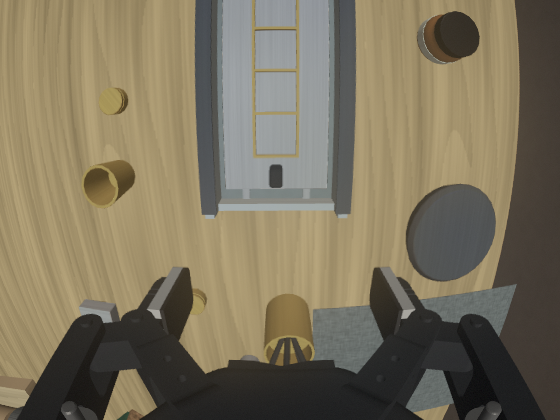

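The wrist view shows the carriage out: the handle is at (276,176) and pocket cross-walls at rows 155, 113, 70 and 28. Box A is at (113,101) and box B at (199,301).

```bash
python3 - <<'E'
from h import *
c=dict(np.load('w4.npz'))
for r in(155,113,70,28):print(r,wray(255,r,.031,c)[:2],wray(298,r,.031,c)[:2])
print('handle',wray(276,176,.054,c),'A',wray(112.5,97,.02,c),wray(113,101,.012,c))
im=cv2.imread('pics/t4.png');t=cv2.cvtColor(im,cv2.COLOR_BGR2HSV)[200:250,270:310]
m=cv2.inRange(t,(20,140,70),(34,255,255));k,l,s,ce=cv2.connectedComponentsWithStats(m);print([(ce[i]+[270,200],s[i,2:]) for i in range(1,k) if s[i,4]>8])
cv2.imwrite('pics/t4c.png',cv2.resize(im[190:250,260:410],None,fx=5,fy=5,interpolation=cv2.INTER_CUBIC))
E
```

```text
155 [ 0.6125 -0.1413] [ 0.6586 -0.1432]
113 [ 0.6149 -0.0962] [ 0.66   -0.0982]
70 [ 0.617  -0.0504] [ 0.6616 -0.0523]
28 [ 0.6188 -0.0042] [ 0.6635 -0.0062]
handle [ 0.6346 -0.1604  0.054 ] A [ 0.4452 -0.0604  0.02  ] [ 0.441  -0.0647  0.012 ]
[(array([285.8333, 223.7   ]), array([ 6, 10, 30], dtype=int32))]
```

View pics/t4c.png

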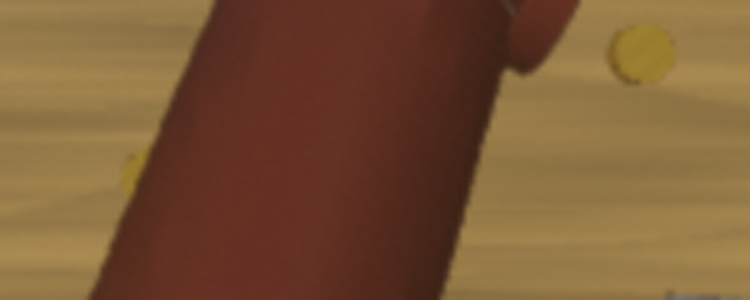

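Call:
jog_arm(
  deltas=[
    [-1,[-0.1,0.053,0],[0,0,0]],
    [-1,[-0.2,0.106,0],[0,0,0]],
    [-1,[-0.3,0.16,0],[0,0,0]],
    [-1,[-0.4,0.212,-0.1],[0,0,0]],
    [-1,[-0.497,0.265,-0.2],[0,0,0]],
    [-1,[-0.497,0.265,-0.3],[0,0,0]],
    [-1,[-0.497,0.265,-0.35],[0,0,0]],
    [-1,[-0.497,0.265,-0.35],[0,0,0]],
    [-1,[-0.497,0.265,-0.35],[0,0,0]],
    [-1,[-0.497,0.265,-0.35],[0,0,0]],
  ],
)

```text
t: 11.82
tool_pos: [0.44, -0.0637, 0.0945]
tool_rot: [-2.265, -2.175, 0.001]
contact_force: [1.0, 0.1, 1.2]
opening: 0.0856
grip_force: 0.0
```

```bash
python3 - <<'E'
from h import *
st();im=snap('wrist','w5.png');np.savez('w5',**ctrl.get_calibration('wrist'))
hsv=cv2.cvtColor(im,cv2.COLOR_RGB2HSV);m=cv2.inRange(hsv,(20,140,60),(32,255,255))
k,l,s,ce=cv2.connectedComponentsWithStats(m)
for i in range(1,k):
    if s[i,4]>60: print(ce[i],s[i],wray(*ce[i],.02)[:2])
print(wproj((.442,-.0645,.02)))
E
```

```text
t11.82 pos [ 0.44   -0.0637  0.0945] yyaw-2.31 zaxis [-0.0017  0.0005 -1.    ] F [0.954  0.1404 1.2081] op 0.08560365411789103 g 0.0
(np.float64(280.04872586179073), np.float64(219.67396082203146))
```

View pics/w5.png

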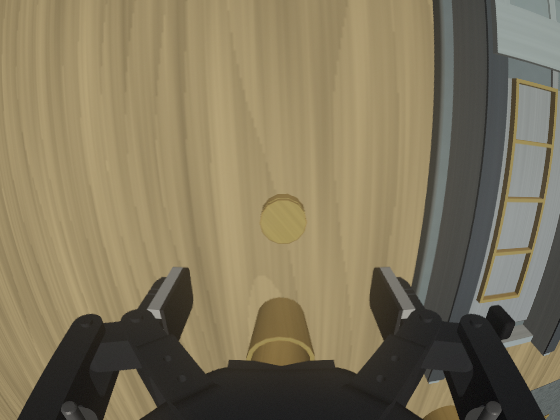

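Box A's lid is centred at about (283,221), radius about 22, between the fingers. Now to grasp it.

Call:
jog_arm(
  deltas=[
    [-1,[0.009,-0.004,-0.08],[0,0,0]],
    [-1,[0.009,-0.004,-0.16],[0,0,0]],
    [-1,[0.009,-0.004,-0.2],[0,0,0]],
    [-1,[0.009,-0.004,-0.22],[0,0,0]],
    [-0.2,[0.009,-0.004,-0.22],[0,0,0]],
    [0.2,[0.009,-0.004,-0.22],[0,0,0]],
    [0.4,[0.009,-0.004,-0.22],[0,0,0]],
    [1,[0.009,-0.004,-0.22],[0,0,0]],
    [1,[0.009,-0.004,-0.22],[0,0,0]],
    [1,[0.009,-0.004,-0.22],[0,0,0]],
    [1,[0.009,-0.004,-0.22],[0,0,0]],
    [1,[0.009,-0.004,-0.22],[0,0,0]],
  ],
  squeeze=30,
)

```text
t: 12.87
tool_pos: [0.4453, -0.0657, 0.009]
tool_rot: [2.263, 2.174, 0.002]
contact_force: [-1.3, -0.5, 5.2]
opening: 0.0325
grip_force: 29.3
```

```bash
python3 - <<'E'
from h import *
st()
c=dict(np.load('w5.npz'));print(wray(283,221,.02,c))
E
```

```text
t12.87 pos [ 0.4453 -0.0657  0.009 ] yyaw-2.30 zaxis [ 0.0032 -0.0012 -1.    ] F [-1.3449 -0.5261  5.2221] op 0.03254477815758559 g 29.348262548446655
[ 0.4441 -0.0656  0.02  ]
```

Call:
jog_arm(
  deltas=[
    [1,[0,0,0.08],[0,0,0]],
    [1,[0,0,0.17],[0,0,0]],
    [1,[0,0,0.25],[0,0,0]],
    [1,[0.08,0,0.3],[0,0,0]],
    [1,[0.17,-0.01,0.3],[0,0,0]],
    [1,[0.26,-0.02,0.3],[0,0,0]],
    [1,[0.35,-0.022,0.3],[0,0,0]],
    [1,[0.43,-0.022,0.3],[0,0,0]],
    [1,[0.487,-0.022,0.3],[0,0,0]],
    [1,[0.487,-0.022,0.2],[0,0,0]],
    [1,[0.487,-0.022,0.13],[0,0,0]],
    [1,[0.487,-0.022,0.13],[0,0,0]],
  ],
)

```text
t: 13.87
tool_pos: [0.634, -0.0728, 0.052]
tool_rot: [-2.258, -2.17, 0.01]
contact_force: [-1.5, 0.3, -2.5]
opening: 0.0321
grip_force: 30.4
```

```bash
python3 - <<'E'
from h import *
st();im=snap('wrist','w6.png');np.savez('w6',**ctrl.get_calibration('wrist'))
cv2.imwrite('pics/w6c.png',cv2.resize(im[60:360,130:430,::-1],None,fx=2,fy=2,interpolation=cv2.INTER_CUBIC))
E
```

```text
t13.87 pos [ 0.634  -0.0728  0.052 ] yyaw-2.29 zaxis [-0.0117  0.0027 -0.9999] F [-1.5131  0.2511 -2.4559] op 0.032141735610812676 g 30.35800874233246
```

View pics/w6c.png

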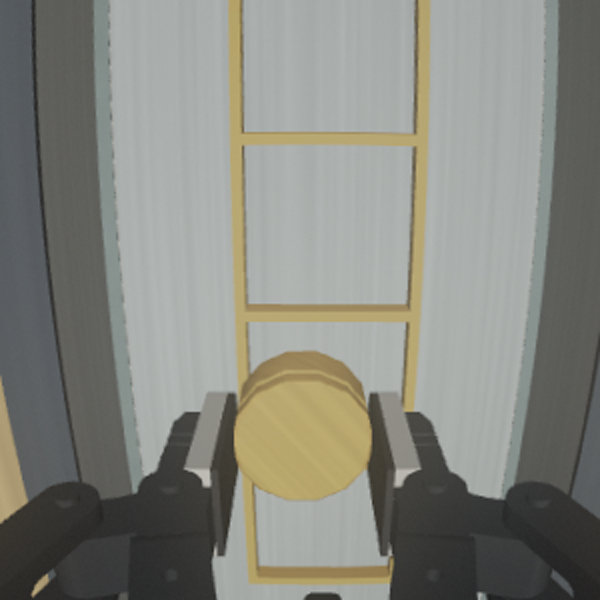

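The box is held level, with its lid at crop (303,432). The pocket's cross-walls are at crop rows 313 and 575 and its side walls at columns 245 and 410, so the pocket axis is a few mm to the right.

```bash
python3 - <<'E'
from h import *
st()
c=dict(np.load('w6.npz'));f=lambda u,v:(130+u/2,60+v/2)
for a,b,r in((238,420,138),(241,415,313),(254,393,575)):
    A=wray(*f(a,r),.031,c);B=wray(*f(b,r),.031,c);print(r,A[:2],B[:2],(A+B)[:2]/2)
print('box',wray(*f(303,432),.052-.009+.02,c))
E
```

```text
t13.92 pos [ 0.6354 -0.0731  0.055 ] yyaw-2.29 zaxis [-0.0081  0.0019 -1.    ] F [-0.771  -0.0539 -0.6093] op 0.0322544147139547 g 30.362359285354614
138 [ 0.6224 -0.0045] [ 0.669 -0.006] [ 0.6457 -0.0053]
313 [ 0.6202 -0.0517] [ 0.6678 -0.0535] [ 0.644  -0.0526]
575 [ 0.6169 -0.1459] [ 0.664  -0.1481] [ 0.6404 -0.147 ]
box [ 0.6366 -0.071   0.063 ]
```

Call:
jog_arm(
  deltas=[
    [1,[0,0,0],[0,0,0]],
    [1,[0,0,0],[0,0,0]],
    [1,[0,0,0],[0,0,0]],
  ],
)

```text
t: 14.17
tool_pos: [0.6403, -0.0744, 0.0622]
tool_rot: [2.263, 2.173, 0.004]
contact_force: [0.4, -0.0, -0.6]
opening: 0.0322
grip_force: 30.4
```

```bash
python3 - <<'E'
from h import *
st();im=snap('wrist','w7.png')
hsv=cv2.cvtColor(im,cv2.COLOR_RGB2HSV);m=cv2.inRange(hsv,(18,80,80),(32,255,255))
# columns of side walls on rows
for r in(95,110,180,200,325):
    xs=np.nonzero(m[r,220:360])[0]+220
    if len(xs):
        l=xs[xs<xs[0]+6].mean();q=xs[xs>xs[-1]-6].mean();A=wray(l,r,.031);B=wray(q,r,.031);print(r,l,q,((A+B)/2)[:2])
for u in(262,320):
    ys=np.nonzero(m[:,u])[0];print(u,[(int(y)) for y in ys])
E
```

```text
t14.17 pos [ 0.6403 -0.0744  0.0622] yyaw-2.31 zaxis [ 0.0049 -0.0012 -1.    ] F [ 0.3688 -0.0226 -0.5811] op 0.03221728770062836 g 30.363013744354248
95 236.5 324.5 [0.6442 0.0114]
110 236.5 324.5 [0.6439 0.0034]
180 238.5 323.0 [ 0.6425 -0.0348]
200 239.0 322.0 [ 0.6419 -0.0463]
325 246.0 316.0 [ 0.6387 -0.1336]
262 [36, 37, 38, 39, 40, 41, 42, 123, 124, 125, 126, 127, 205, 206, 207, 208, 209, 210, 211, 241, 242, 243, 244, 245, 246, 247, 248, 249, 250, 251, 252, 253, 254, 255, 256, 257, 258, 259, 260, 261, 262, 263, 264, 265, 266, 267, 268, 269, 270, 271, 272, 273, 274, 275, 276, 277, 278, 279, 280, 281, 282, 283, 284, 285, 286, 287, 288, 289, 290, 291, 292, 293, 294, 295, 296, 297, 298, 299, 300, 301, 302, 303, 304, 333, 334, 335, 336, 337, 338, 339]
320 [37, 38, 39, 40, 41, 42, 43, 123, 124, 125, 126, 127, 196, 197, 198, 199, 200, 201, 202, 203, 204, 205, 206, 207, 208, 209, 210, 211, 212, 213, 214, 215, 216, 217, 218, 219, 220, 221, 222, 223, 224, 225, 226, 227, 228, 229, 230, 231, 232, 233, 234, 235, 236, 237, 238, 239, 240, 241, 242, 243, 244, 245, 246, 247, 248, 249, 250, 251, 252, 253, 254, 255]
```

Call:
jog_arm(
  deltas=[
    [1,[0.001,-0.0015,-0.03],[0,0,0]],
    [1,[0.001,-0.0015,-0.055],[0,0,0]],
    [1,[0.001,-0.0015,-0.068],[0,0,0]],
    [1,[0.001,-0.0015,-0.068],[0,0,0]],
    [1,[0.001,-0.0015,-0.068],[0,0,0]],
    [1,[0.001,-0.0015,-0.068],[0,0,0]],
  ],
)

```text
t: 14.72
tool_pos: [0.639, -0.0747, 0.0331]
tool_rot: [-2.265, -2.176, 0.001]
contact_force: [-5.4, 1.8, 10.5]
opening: 0.0323
grip_force: 33.0
```

Call:
jog_arm(
  deltas=[
    [0.2,[0,0,0.003],[0,0,0]],
    [-0.4,[0,0,0.003],[0,0,0]],
    [-1,[0,0,0.003],[0,0,0]],
    [-1,[0,0,0.003],[0,0,0]],
    [-1,[0,0,0.003],[0,0,0]],
    [-1,[0,0,0.1],[0,0,0]],
    [-1,[0,0,0.2],[0,0,0]],
    [-1,[0,0,0.3],[0,0,0]],
    [-1,[0,0,0.4],[0,0,0]],
    [-1,[0,0,0.4],[0,0,0]],
  ],
)

```text
t: 15.55
tool_pos: [0.6439, -0.0757, 0.2031]
tool_rot: [2.255, 2.166, 0.015]
contact_force: [0.8, -0.5, 2.1]
opening: 0.0851
grip_force: 0.0
```

Call:
jog_arm(
  deltas=[
    [-1,[-0.045,-0.1,0],[0,0,0]],
    [-1,[-0.09,-0.2,0],[0,0,0]],
    [-1,[-0.135,-0.29,0],[0,0,0]],
    [-1,[-0.18,-0.38,0],[0,0,0]],
    [-1,[-0.22,-0.46,0],[0,0,0]],
    [-1,[-0.26,-0.54,0],[0,0,0]],
    [-1,[-0.3,-0.62,0],[0,0,0]],
    [-1,[-0.32,-0.665,-0.05],[0,0,0]],
    [-1,[-0.32,-0.665,-0.15],[0,0,0]],
    [-1,[-0.32,-0.665,-0.2],[0,0,0]],
    [-1,[-0.32,-0.665,-0.2],[0,0,0]],
    [-1,[-0.32,-0.665,-0.2],[0,0,0]],
  ],
)

```text
t: 16.55
tool_pos: [0.5099, -0.3398, 0.1099]
tool_rot: [-2.263, -2.174, 0.001]
contact_force: [0.3, -0.9, -0.0]
opening: 0.0854
grip_force: 0.0
```

```bash
python3 - <<'E'
from h import *
st();im=snap('wrist','w8.png');np.savez('w8',**ctrl.get_calibration('wrist'));snap('top','t8.png')
print(wproj((.5125,-.341,.02)))
g=cv2.cvtColor(im,cv2.COLOR_RGB2GRAY)
cs=cv2.HoughCircles(cv2.medianBlur(g[120:300,190:370],3),cv2.HOUGH_GRADIENT,1,40,param1=80,param2=14,minRadius=14,maxRadius=30)
print(cs if cs is None else cs[0]+[190,120,0])
a=im[:,:,::-1].copy();b=cv2.imread('pics/t8.png')
cv2.imwrite('pics/m8.png',np.hstack([a[100:400,100:460],cv2.resize(b[120:270,240:440],None,fx=2,fy=2)]))
E
```

```text
t16.55 pos [ 0.5099 -0.3398  0.1099] yyaw-2.31 zaxis [-0.0028  0.0024 -1.    ] F [ 0.3107 -0.9234 -0.0082] op 0.0854117999940008 g 0.0
(np.float64(280.16467892236795), np.float64(211.32562203539302))
[[284.5 219.5  21.3]]
```

View pics/m8.png

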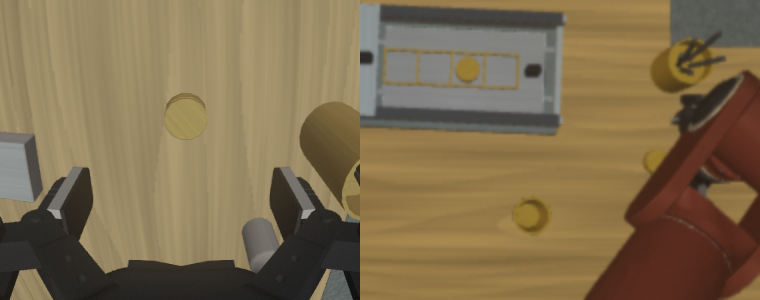

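The left half shows box B's lid at about (285,218.5) in the wrist view. The right half shows box A seated in its pocket.

```bash
python3 - <<'E'
from h import *
c=dict(np.load('w8.npz'));print(wray(285,218.5,.02,c))
t=cv2.cvtColor(cv2.imread('pics/t8.png'),cv2.COLOR_BGR2HSV);m=cv2.inRange(t,(20,150,80),(32,255,255));ys,xs=np.nonzero(m[130:170,285:305]);print('A px',xs.mean()+285,ys.mean()+130,ray('top',xs.mean()+285,ys.mean()+130,.045))
E
```

```text
[ 0.515  -0.3459  0.02  ]
A px 293.46153846153845 154.13186813186815 [ 0.6377 -0.073   0.045 ]
```

Call:
jog_arm(
  deltas=[
    [-1,[0.0128,-0.0105,-0.08],[0,0,0]],
    [-1,[0.0128,-0.0105,-0.16],[0,0,0]],
    [-1,[0.0128,-0.0105,-0.22],[0,0,0]],
    [-1,[0.0128,-0.0105,-0.258],[0,0,0]],
    [-0.2,[0.0128,-0.0105,-0.258],[0,0,0]],
    [0.2,[0.0128,-0.0105,-0.258],[0,0,0]],
    [0.4,[0.0128,-0.0105,-0.258],[0,0,0]],
    [1,[0.0128,-0.0105,-0.258],[0,0,0]],
    [1,[0.0128,-0.0105,-0.258],[0,0,0]],
    [1,[0.0128,-0.0105,-0.258],[0,0,0]],
    [1,[0.0128,-0.0105,-0.258],[0,0,0]],
    [1,[0.0128,-0.0105,-0.258],[0,0,0]],
  ],
)

```text
t: 17.65
tool_pos: [0.5177, -0.3461, 0.0116]
tool_rot: [2.262, 2.173, 0.001]
contact_force: [-1.4, 0.1, 6.5]
opening: 0.0321
grip_force: 29.4
```

Call:
jog_arm(
  deltas=[
    [1,[0,0,0.08],[0,0,0]],
    [1,[0,0,0.17],[0,0,0]],
    [1,[0,0.05,0.26],[0,0,0]],
    [1,[0.03,0.14,0.3],[0,0,0]],
    [1,[0.07,0.23,0.3],[0,0,0]],
    [1,[0.11,0.32,0.3],[0,0,0]],
    [1,[0.15,0.41,0.3],[0,0,0]],
    [1,[0.19,0.5,0.3],[0,0,0]],
    [1,[0.23,0.59,0.3],[0,0,0]],
    [1,[0.27,0.68,0.3],[0,0,0]],
    [1,[0.311,0.75,0.3],[0,0,0]],
    [1,[0.311,0.794,0.3],[0,0,0]],
  ],
)

```text
t: 18.65
tool_pos: [0.6428, -0.024, 0.1299]
tool_rot: [2.261, 2.178, 0.005]
contact_force: [-0.2, -0.5, 0.2]
opening: 0.0319
grip_force: 30.2
```

Call:
jog_arm(
  deltas=[
    [1,[0,0,-0.05],[0,0,0]],
    [1,[0,0,-0.1],[0,0,0]],
    [1,[0,0,-0.15],[0,0,0]],
    [1,[0,0,-0.17],[0,0,0]],
    [1,[0,0,-0.17],[0,0,0]],
    [1,[0,0,-0.17],[0,0,0]],
  ],
)

```text
t: 19.15
tool_pos: [0.6406, -0.0273, 0.061]
tool_rot: [2.266, 2.176, 0.0]
contact_force: [0.0, -0.4, -0.4]
opening: 0.0323
grip_force: 30.2
```

```bash
python3 - <<'E'
from h import *
st();im=snap('wrist','w9.png');np.savez('w9',**ctrl.get_calibration('wrist'))
hsv=cv2.cvtColor(im,cv2.COLOR_RGB2HSV);m=cv2.inRange(hsv,(18,80,80),(32,255,255))
for r in(170,180,190,200,325):
    xs=np.nonzero(m[r,220:360])[0]+220
    if len(xs):
        l=xs[xs<xs[0]+6].mean();q=xs[xs>xs[-1]-6].mean();A=wray(l,r,.031);B=wray(q,r,.031);print(r,l,q,((A+B)/2)[:2])
cv2.imwrite('pics/w9c.png',cv2.resize(im[60:360,130:430,::-1],None,fx=2,fy=2,interpolation=cv2.INTER_CUBIC))
E
```

```text
t19.15 pos [ 0.6406 -0.0273  0.061 ] yyaw-2.31 zaxis [ 0.0002  0.     -1.    ] F [ 0.0063 -0.3962 -0.4129] op 0.03229270435195629 g 30.18568754196167
170 241.0 326.5 [0.6455 0.0176]
180 241.5 326.5 [0.6455 0.012 ]
190 242.0 326.0 [0.6453 0.0063]
200 242.0 325.5 [0.6449 0.0005]
325 249.0 317.0 [ 0.6412 -0.0867]
```

View pics/w9c.png

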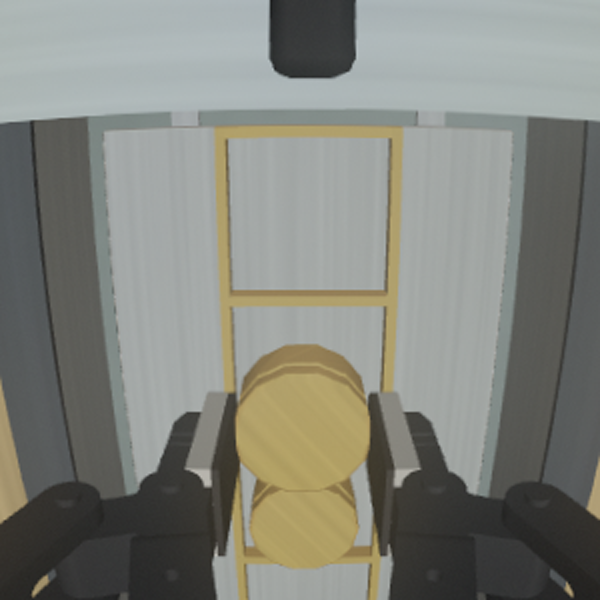

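Box B is above pocket 2, whose far wall is at crop row 298, and box A sits upright in pocket 1 behind it. I'll lower it with a 2 mm correction in x.

Call:
jog_arm(
  deltas=[
    [1,[0.0055,-0.004,-0.02],[0,0,0]],
    [1,[0.0055,-0.004,-0.045],[0,0,0]],
    [1,[0.0055,-0.004,-0.06],[0,0,0]],
    [1,[0.0055,-0.004,-0.06],[0,0,0]],
    [1,[0.0055,-0.004,-0.06],[0,0,0]],
    [1,[0.0055,-0.004,-0.06],[0,0,0]],
  ],
)

```text
t: 19.7
tool_pos: [0.6423, -0.0287, 0.036]
tool_rot: [-2.265, -2.176, 0.001]
contact_force: [-0.4, 0.2, -0.4]
opening: 0.0323
grip_force: 32.3
```

Call:
jog_arm(
  deltas=[
    [0.2,[0,0,0],[0,0,0]],
    [-0.4,[0,0,0],[0,0,0]],
    [-1,[0,0,0],[0,0,0]],
    [-1,[0,0,0],[0,0,0]],
    [-1,[0,0,0],[0,0,0]],
    [-1,[0,0,0.1],[0,0,0]],
    [-1,[0,0,0.2],[0,0,0]],
    [-1,[0,-0.1,0.3],[0,0,0]],
    [-1,[0,-0.2,0.4],[0,0,0]],
    [-1,[-0.01,-0.28,0.4],[0,0,0]],
    [-1,[-0.01,-0.34,0.4],[0,0,0]],
    [-1,[-0.01,-0.34,0.4],[0,0,0]],
  ],
)

```text
t: 20.7
tool_pos: [0.6395, -0.1714, 0.2003]
tool_rot: [2.266, 2.165, 0.001]
contact_force: [-0.0, 0.2, -0.8]
opening: 0.0852
grip_force: 0.0
```

Call:
jog_arm(
  deltas=[
    [-1,[0,0,0],[0,0,0]],
    [-1,[0,0,0],[0,0,0]],
  ],
)

```text
t: 20.87
tool_pos: [0.6383, -0.1644, 0.1959]
tool_rot: [-2.265, -2.175, 0.0]
contact_force: [0.7, -0.3, -0.7]
opening: 0.0851
grip_force: 0.0
```

```bash
python3 - <<'E'
from h import *
st();im=snap('wrist','w10.png');s=snap('scene','s10.png');t=snap('top','t10.png')
np.savez('w10',**ctrl.get_calibration('wrist'))
a=im[:,:,::-1];cv2.imwrite('pics/m10.png',np.hstack([cv2.resize(a[0:250,190:370],None,fx=2,fy=2),cv2.resize(s[95:345,150:330,::-1],None,fx=2,fy=2)]))
E
```

```text
t20.87 pos [ 0.6383 -0.1644  0.1959] yyaw-2.33 zaxis [-0.0009  0.0009 -1.    ] F [ 0.6749 -0.3154 -0.6982] op 0.08513328478967924 g 0.0
```

View pics/m10.png

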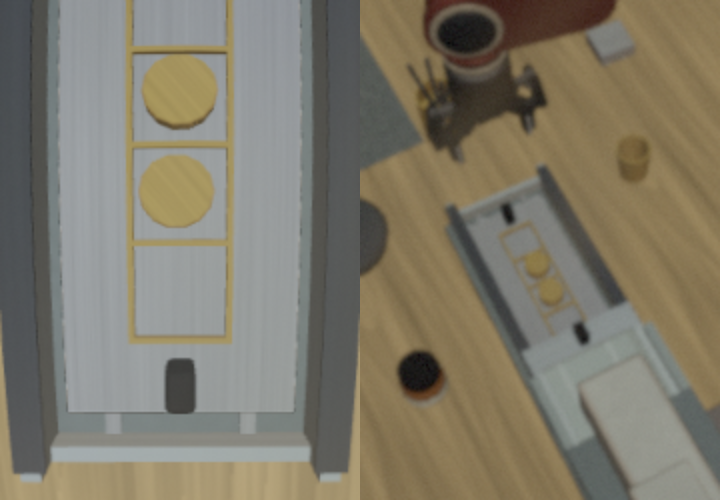

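Both boxes sit upright in pockets 1 and 2, and no third box shows in any view. Now grip the carriage handle to push it home.

Call:
jog_arm(
  deltas=[
    [-1,[-0.004,-0.009,-0.09],[0,0,0]],
    [-1,[-0.004,-0.009,-0.18],[0,0,0]],
    [-1,[-0.004,-0.009,-0.27],[0,0,0]],
    [-1,[-0.004,-0.009,-0.34],[0,0,0]],
    [-1,[-0.004,-0.009,-0.39],[0,0,0]],
    [-1,[-0.004,-0.009,-0.404],[0,0,0]],
    [-1,[-0.004,-0.009,-0.404],[0,0,0]],
    [0,[-0.004,-0.009,-0.404],[0,0,0]],
    [1,[-0.004,-0.009,-0.404],[0,0,0]],
    [1,[-0.004,-0.009,-0.404],[0,0,0]],
    [1,[-0.004,-0.009,-0.404],[0,0,0]],
    [1,[-0.004,-0.009,-0.404],[0,0,0]],
  ],
  squeeze=50,
)

```text
t: 22.02
tool_pos: [0.6378, -0.1687, 0.0363]
tool_rot: [2.264, 2.175, 0.001]
contact_force: [-0.0, 0.1, -0.5]
opening: 0.0254
grip_force: 0.0
```

Call:
jog_arm(
  deltas=[
    [1,[0,0,0],[0,0,0]],
    [1,[0,0,0],[0,0,0]],
    [1,[0,0,0],[0,0,0]],
  ],
)

```text
t: 22.27
tool_pos: [0.6369, -0.1686, 0.036]
tool_rot: [-2.265, -2.176, 0.001]
contact_force: [-3.8, -0.6, 5.8]
opening: 0.0125
grip_force: 50.4
```

Call:
jog_arm(
  deltas=[
    [1,[0,0.01,0],[0,0,0]],
    [1,[0.001,0.035,0],[0,0,0]],
    [1,[0.003,0.07,0],[0,0,0]],
    [1,[0.004,0.105,0],[0,0,0]],
    [1,[0.005,0.14,0],[0,0,0]],
    [1,[0.007,0.175,0],[0,0,0]],
    [1,[0.008,0.21,0],[0,0,0]],
    [1,[0.009,0.245,0],[0,0,0]],
    [1,[0.011,0.28,0],[0,0,0]],
    [1,[0.012,0.31,0],[0,0,0]],
    [1,[0.013,0.33,0],[0,0,0]],
    [1,[0.0135,0.35,0],[0,0,0]],
  ],
)

```text
t: 23.27
tool_pos: [0.6423, -0.0281, 0.036]
tool_rot: [2.265, 2.177, -0.002]
contact_force: [-4.1, -2.4, 6.0]
opening: 0.0127
grip_force: 50.5
```

Call:
jog_arm(
  deltas=[
    [1,[0.0005,0.015,0],[0,0,0]],
    [1,[0.001,0.025,0],[0,0,0]],
    [1,[0.0015,0.035,0],[0,0,0]],
    [1,[0.002,0.045,0],[0,0,0]],
    [1,[0.002,0.055,0],[0,0,0]],
    [1,[0.002,0.055,0],[0,0,0]],
    [1,[0.002,0.055,0],[0,0,0]],
  ],
)

```text
t: 23.85
tool_pos: [0.643, -0.01, 0.036]
tool_rot: [2.262, 2.174, -0.009]
contact_force: [-5.0, -12.8, 6.5]
opening: 0.0129
grip_force: 50.5
```

Call:
jog_arm(
  deltas=[
    [1,[0,0.005,0],[0,0,0]],
    [1,[0,0.01,0],[0,0,0]],
    [1,[0,0.012,0],[0,0,0]],
    [1,[0,0.012,0],[0,0,0]],
  ],
)

```text
t: 24.18
tool_pos: [0.6431, -0.0099, 0.036]
tool_rot: [2.258, 2.169, -0.018]
contact_force: [-6.4, -28.5, 5.7]
opening: 0.0128
grip_force: 50.4
```

Call:
jog_arm(
  deltas=[
    [1,[0,-0.015,0],[0,0,0]],
    [-1,[0,-0.025,0],[0,0,0]],
    [-1,[0,-0.025,0],[0,0,0]],
    [-1,[0,-0.025,0],[0,0,0]],
    [-1,[0,-0.025,0],[0,0,0]],
    [-1,[0,-0.025,0.1],[0,0,0]],
    [-1,[0,-0.025,0.2],[0,0,0]],
    [-1,[0,-0.025,0.25],[0,0,0]],
    [-1,[0,0.07,0.28],[0,0,0]],
    [-1,[0,0.15,0.28],[0,0,0]],
    [-1,[0,0.15,0.28],[0,0,0]],
    [-1,[0,0.15,0.28],[0,0,0]],
  ],
)

```text
t: 25.18
tool_pos: [0.6431, 0.0605, 0.1469]
tool_rot: [2.262, 2.18, 0.0]
contact_force: [0.3, -0.6, -0.4]
opening: 0.0855
grip_force: 0.0
```

```bash
python3 - <<'E'
from h import *
st();t=snap('top','t11.png');m=cv2.inRange(cv2.cvtColor(t,cv2.COLOR_RGB2HSV),(20,150,80),(32,255,255))
im=snap('wrist','w11.png');hsv=cv2.cvtColor(im,cv2.COLOR_RGB2GRAY)
a=wproj((.6455,.067,.099));print(a)
x,y=map(int,a);s=hsv[y-25:y+25,x-15:x+15];ys,xs=np.nonzero(s<(int(s.min())+int(np.median(s)))/2);print(xs.min()+x-15,xs.max()+x-15,ys.min()+y-25,ys.max()+y-25,wray((xs.min()+xs.max())/2+x-15,(ys.min()+ys.max())/2+y-25,.095))
E
```

```text
t25.18 pos [0.6431 0.0605 0.1469] yyaw-2.10 zaxis [ 0.0003 -0.0001 -1.    ] F [ 0.3268 -0.5715 -0.4297] op 0.08549335105940128 g 0.0
(np.float64(283.5317455224953), np.float64(222.64305616426432))
276 295 203 238 [0.6468 0.0669 0.095 ]
```

Call:
jog_arm(
  deltas=[
    [-1,[0.007,0.003,-0.05],[0,0,0]],
    [-1,[0.007,0.003,-0.11],[0,0,0]],
    [-1,[0.007,0.003,-0.15],[0,0,0]],
    [-1,[0.007,0.003,-0.162],[0,0,0]],
    [0,[0.007,0.003,-0.162],[0,0,0]],
    [1,[0.007,0.003,-0.162],[0,0,0]],
    [1,[0.007,0.003,-0.162],[0,0,0]],
    [1,[0.007,0.003,-0.162],[0,0,0]],
    [1,[0.007,0.003,-0.162],[0,0,0]],
    [1,[0.007,0.003,-0.162],[0,0,0]],
    [1,[0.007,0.003,-0.162],[0,0,0]],
    [1,[0.007,0.003,-0.162],[0,0,0]],
  ],
  squeeze=45,
)

```text
t: 26.28
tool_pos: [0.6457, 0.0596, 0.0834]
tool_rot: [-2.265, -2.176, 0.002]
contact_force: [-4.9, 0.1, 6.6]
opening: 0.0127
grip_force: 45.5
```

Call:
jog_arm(
  deltas=[
    [1,[0,-0.01,0],[0,0,0]],
    [1,[-0.002,-0.05,0],[0,0,0]],
    [1,[-0.004,-0.1,0],[0,0,0]],
    [1,[-0.006,-0.15,0],[0,0,0]],
    [1,[-0.008,-0.2,0],[0,0,0]],
    [1,[-0.01,-0.25,0],[0,0,0]],
    [1,[-0.012,-0.3,0],[0,0,0]],
    [1,[-0.013,-0.35,0],[0,0,0]],
    [1,[-0.015,-0.4,0],[0,0,0]],
    [1,[-0.017,-0.45,0],[0,0,0]],
    [1,[-0.019,-0.5,0],[0,0,0]],
    [1,[-0.02,-0.53,0],[0,0,0]],
  ],
)

```text
t: 27.28
tool_pos: [0.6375, -0.1538, 0.0835]
tool_rot: [-2.266, -2.175, 0.001]
contact_force: [-4.5, 2.1, 6.9]
opening: 0.0126
grip_force: 45.5
```

Call:
jog_arm(
  deltas=[
    [1,[-0.0005,-0.015,0],[0,0,0]],
    [1,[-0.001,-0.03,0],[0,0,0]],
    [1,[-0.0015,-0.04,0],[0,0,0]],
    [1,[-0.002,-0.05,0],[0,0,0]],
    [1,[-0.002,-0.06,0],[0,0,0]],
    [1,[-0.002,-0.06,0],[0,0,0]],
    [1,[-0.002,-0.06,0],[0,0,0]],
  ],
)

```text
t: 27.87
tool_pos: [0.6367, -0.1752, 0.0835]
tool_rot: [-2.263, -2.174, -0.0]
contact_force: [-5.3, 4.2, 6.7]
opening: 0.0128
grip_force: 45.6
```

Call:
jog_arm(
  deltas=[
    [1,[0,-0.01,0],[0,0,0]],
    [1,[0,-0.018,0],[0,0,0]],
    [1,[0,-0.018,0],[0,0,0]],
    [1,[0,-0.018,0],[0,0,0]],
  ],
)

```text
t: 28.2
tool_pos: [0.6367, -0.1753, 0.0834]
tool_rot: [-2.254, -2.168, -0.013]
contact_force: [-6.8, 24.7, 13.3]
opening: 0.0126
grip_force: 46.2
```

Call:
jog_arm(
  deltas=[
    [1,[0,0.015,0],[0,0,0]],
    [-1,[0,0.018,0],[0,0,0]],
    [-1,[0,0.018,0],[0,0,0]],
    [-1,[0,0.018,0],[0,0,0]],
    [-1,[0,0.018,0],[0,0,0]],
    [-1,[0,0.018,0.1],[0,0,0]],
    [-1,[0,0.018,0.2],[0,0,0]],
    [-1,[0,0.018,0.3],[0,0,0]],
    [1,[0,0.018,0.3],[0,0,0]],
    [1,[0,0.018,0.3],[0,0,0]],
  ],
)

```text
t: 29.03
tool_pos: [0.6395, -0.1778, 0.2071]
tool_rot: [2.261, 2.17, 0.005]
contact_force: [0.4, -0.9, -0.4]
opening: 0.0634
grip_force: 0.0
```

```bash
python3 - <<'E'
from h import *
st();im=snap('wrist','w12.png');t=snap('top','t12.png')
cv2.imwrite('pics/m12.png',np.hstack([cv2.resize(im[0:250,190:370,::-1],None,fx=2,fy=2),cv2.resize(t[100:225,95:345,::-1],(420,500)) ]))
E
```

```text
t29.03 pos [ 0.6395 -0.1778  0.2071] yyaw-2.34 zaxis [ 0.008  -0.0032 -1.    ] F [ 0.3674 -0.8813 -0.4331] op 0.06344096802644907 g 0.0
```

View pics/m12.png

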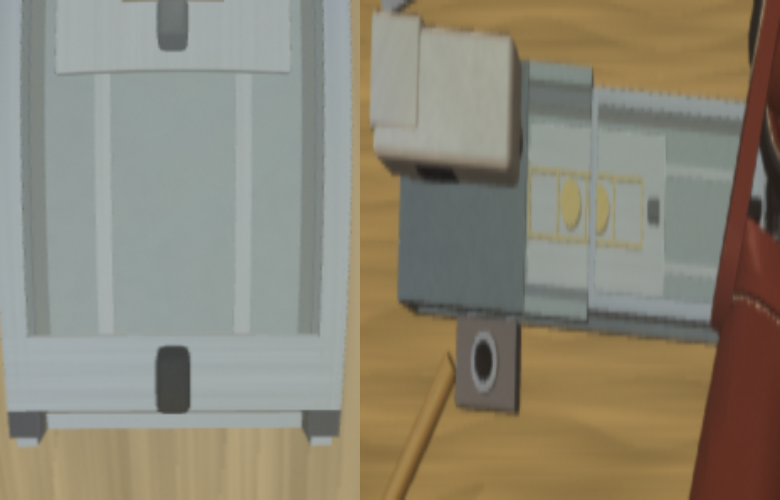

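The guard is shut against the end posts, the carriage is home, and both boxes are in their pockets under the clear roof. Next, the start button.

Call:
jog_arm(
  deltas=[
    [1,[-0.05,0.08,0],[0,0,0]],
    [1,[-0.1,0.16,0],[0,0,0]],
    [1,[-0.15,0.24,0],[0,0,0]],
    [1,[-0.2,0.32,0],[0,0,0]],
    [1,[-0.25,0.4,0],[0,0,0]],
    [1,[-0.255,0.48,0],[0,0,0]],
    [1,[-0.255,0.56,0],[0,0,0]],
    [1,[-0.255,0.64,0],[0,0,0]],
    [1,[-0.255,0.72,0],[0,0,0]],
    [1,[-0.255,0.8,0],[0,0,0]],
    [1,[-0.255,0.85,0],[0,0,0]],
    [1,[-0.255,0.85,0],[0,0,0]],
  ],
)

```text
t: 30.13
tool_pos: [0.5336, 0.1666, 0.1994]
tool_rot: [-2.259, -2.179, 0.004]
contact_force: [-0.2, -1.1, -0.1]
opening: -0.0003
grip_force: 0.0
```

Call:
jog_arm(
  deltas=[
    [1,[0,0.08,0],[0,0,0]],
    [1,[0,0.15,0],[0,0,0]],
    [1,[0,0.22,-0.1],[0,0,0]],
    [1,[0,0.255,-0.2],[0,0,0]],
    [1,[0,0.255,-0.25],[0,0,0]],
    [1,[0,0.255,-0.25],[0,0,0]],
    [1,[0,0.255,-0.25],[0,0,0]],
  ],
)

```text
t: 30.72
tool_pos: [0.5331, 0.2641, 0.0987]
tool_rot: [-2.264, -2.174, 0.011]
contact_force: [0.4, 0.1, 0.7]
opening: 0.0005
grip_force: 0.0
```

```bash
python3 - <<'E'
from h import *
st();im=snap('wrist','w13.png');np.savez('w13',**ctrl.get_calibration('wrist'))
for z in(.05,.056,.06):print(wproj((.537,.269,z)))
x,y=map(int,wproj((.537,.269,.056)));g=cv2.cvtColor(im,cv2.COLOR_RGB2GRAY)[y-45:y+45,x-45:x+45]
k,l,s,ce=cv2.connectedComponentsWithStats((g<55).astype(np.uint8))
for i in range(1,k):
    if s[i,4]>150:print(s[i],ce[i]+[x-45,y-45],wray(*(ce[i]+[x-45,y-45]),.056))
E
```

```text
t30.72 pos [0.5331 0.2641 0.0987] yyaw-2.32 zaxis [-0.0066 -0.0028 -1.    ] F [0.4025 0.1145 0.7234] op 0.00047977017681482116 g 0.0
(np.float64(282.482028495369), np.float64(226.0543167063135))
(np.float64(282.51729342231835), np.float64(229.5434472340016))
(np.float64(282.5418338849408), np.float64(231.97807691986597))
```

```bash
python3 - <<'E'
from h import *
st();im=cv2.imread('pics/w13.png');c=dict(np.load('w13.npz'));g=im.max(2)[180:280,230:335]
for th in(45,60,75,90):
    k,l,s,ce=cv2.connectedComponentsWithStats((g<th).astype(np.uint8))
    for i in range(1,k):
        if s[i,4]>150:print(th,s[i],ce[i]+[230,180],wray(*(ce[i]+[230,180]),.056,c))
cv2.imwrite('pics/w13c.png',im[150:350,180:380])
E
```

```text
t30.77 pos [0.5351 0.2646 0.1016] yyaw-2.35 zaxis [-0.0015 -0.001  -1.    ] F [1.3618 0.0178 0.5157] op 5.3419346450405905e-05 g 0.0
60 [ 36  29  44  45 506] [293.2688 230.085 ] [0.5437 0.2684 0.056 ]
75 [  35   28   45   46 1576] [286.8096 230.7608] [0.5396 0.2681 0.056 ]
75 [ 48  76   7  24 156] [280.8077 268.    ] [0.5348 0.2418 0.056 ]
75 [ 21  87  15  13 154] [258.2857 273.0195] [0.5198 0.2385 0.056 ]
75 [ 67  86  15  14 180] [303.2611 272.9056] [0.5495 0.2374 0.056 ]
90 [  35   28   45   46 1599] [286.7029 230.7967] [0.5396 0.2681 0.056 ]
90 [ 48  76   7  24 168] [281.  267.5] [0.535  0.2422 0.056 ]
90 [ 20  86  16  14 186] [258.3118 272.8763] [0.5198 0.2386 0.056 ]
90 [ 66  86  16  14 194] [303.2629 272.866 ] [0.5495 0.2375 0.056 ]
```

View pics/w13c.png

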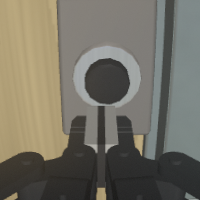

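The button cap is centred at (286.7,230.8), just ahead of the fingertips. I'll approach it.

Call:
jog_arm(
  deltas=[
    [1,[0.003,0.01,-0.04],[0,0,0]],
    [1,[0.003,0.01,-0.08],[0,0,0]],
    [1,[0.003,0.01,-0.095],[0,0,0]],
    [1,[0.003,0.01,-0.095],[0,0,0]],
    [1,[0.003,0.01,-0.095],[0,0,0]],
  ],
)

```text
t: 31.18
tool_pos: [0.5375, 0.2693, 0.0657]
tool_rot: [2.266, 2.175, 0.003]
contact_force: [0.5, 0.4, -0.2]
opening: -0.0002
grip_force: 0.0
```

Call:
jog_arm(
  deltas=[
    [1,[0,0,-0.005],[0,0,0]],
    [1,[0,0,-0.01],[0,0,0]],
    [1,[0,0,-0.015],[0,0,0]],
    [1,[0,0,-0.015],[0,0,0]],
    [1,[0,0,-0.015],[0,0,0]],
  ],
)

```text
t: 31.6
tool_pos: [0.5376, 0.2698, 0.0593]
tool_rot: [2.264, 2.175, 0.004]
contact_force: [2.0, -0.5, 2.4]
opening: 0.0002
grip_force: 1.5
```

Call:
jog_arm(
  deltas=[
    [1,[0,0,-0.005],[0,0,0]],
    [1,[0,0,-0.01],[0,0,0]],
    [1,[0,0,-0.015],[0,0,0]],
    [1,[0,0,-0.02],[0,0,0]],
    [1,[0,0,-0.02],[0,0,0]],
    [1,[0,0,-0.02],[0,0,0]],
  ],
)

```text
t: 32.1
tool_pos: [0.5379, 0.27, 0.0556]
tool_rot: [2.264, 2.176, 0.001]
contact_force: [-10.1, -6.5, 28.0]
opening: 0.0
grip_force: 13.9
```

Call:
jog_arm(
  deltas=[
    [1,[0,0,0.02],[0,0,0]],
    [1,[0,0,0.06],[0,0,0]],
    [1,[0,0,0.12],[0,0,0]],
    [1,[0,0,0.2],[0,0,0]],
    [1,[0,0,0.3],[0,0,0]],
    [1,[-0.1,0,0.35],[0,0,0]],
    [1,[-0.2,0,0.35],[0,0,0]],
    [1,[-0.25,0,0.35],[0,0,0]],
    [1,[-0.25,0,0.35],[0,0,0]],
    [1,[-0.25,0,0.35],[0,0,0]],
  ],
)

```text
t: 32.93
tool_pos: [0.435, 0.2696, 0.1892]
tool_rot: [-2.264, -2.177, 0.002]
contact_force: [0.6, -0.1, 0.3]
opening: -0.0001
grip_force: 0.0
```

```bash
python3 - <<'E'
from h import *
st();t=snap('top','t14.png');s=snap('scene','s14.png')
cv2.imwrite('pics/m14.png',np.hstack([cv2.resize(t[90:270,95:445,::-1],(700,360)) ]))
E
```

```text
t32.93 pos [0.435  0.2696 0.1892] yyaw-2.23 zaxis [-0.0014 -0.0004 -1.    ] F [ 0.6343 -0.1279  0.2534] op -0.00010901733829767068 g 0.0
```

View pics/m14.png

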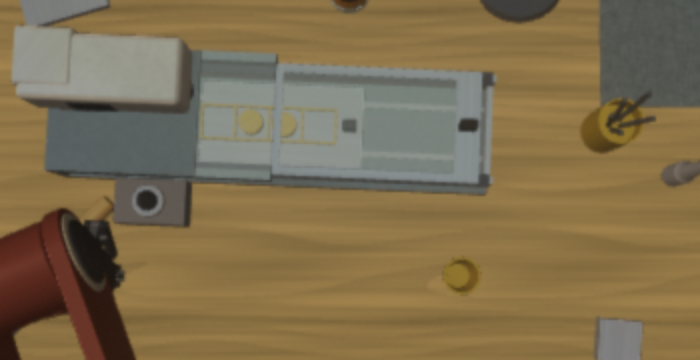

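The final view shows the guard shut, the carriage home with both boxes in pockets, nothing left on the bench to load, and the other items in view where they were. Handing in.

```bash
python3 -c "
from station import ctrl
print(ctrl.finish_job())"
```

```text
the job is handed in; nothing more can be done
None
```

The job is handed in, though no verdict came back: both pill boxes on the bench stand upright in pockets 1 and 2, the carriage is home, the guard is shut, and the start button was pressed down once.

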